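# Pack the floor-sample drawer and push it home

### The arm

A 6-joint arm with a two-finger parallel gripper is mounted at the origin on the work surface. World frame = base frame: x ahead of the robot, y to its left, z up, the work surface at z = 0. Lengths are in mm, angles in degrees, forces in N, time in s.
With the tool pointing down it reaches from about 350 to 875 mm from the base axis. Payload 15.5 kg.
Tool frame: the origin (TCP) lies at the very end of the fingers, on their centre line; the grasp point (between the pads) lies 19 mm behind it (manip.grip_point_offset is the distance from the TCP to the grasp point, in mm); z points along the fingers, y is the direction in which the jaws open and shut (so a half turn about z gives the same grasp; the last joint's range is limited). The gripper opens to 85 mm and grips with 20 to 120 N. Pads are 22 mm wide; open, the fingers measure 114 mm over their backs; the gripper's body (76 mm by 85 mm) begins 54 mm behind the grasp point. The pads swing forward as they close: fully open they stand 13 mm farther back than shut.
Start: joints at [61.679, 28.281, 77.091, -0, 74.628, -5.472], TCP at [242.691, 575.958, 231.277] pointing down, gripper open.
Joint ranges: [-166.48, 166.48], [-47.26, 123.95], [12.59, 153.08], [-70.14, 250.14], [6.76, 159.57], [-176.63, 176.63]. Speed limits (degrees/s): [108.29, 108.29, 147.25, 172.46, 172.46, 172.46].

### API

Orientations are given as a 3x3 rotation matrix whose columns are the frame's x, y, z axes.
In Python, from cell import manip, camera, camera_info, workorder gives the robot as it stands.
- The arm moves only by the tool apply_moves, never from a script. Its argument "commands" is text: rows parted by semicolons, each of 5 numbers parted by spaces: the shift along the tool's x, y, z in cm, then the turn about the tool's z in rad, then the gripper command: -1 is shut, 1 is fully open, values between are in proportion. In form: dx dy dz twist grip; .... A call has 1 to 5 rows; each row is the pose to reach, as a shift and turn from the pose measured when the call began, along the tool's axes at that moment; what a row does not reach only later rows make up. A row lasts 1/12 s, in which the tool goes at most 41.7 mm and 7.16 degrees, less where a joint would pass 70% of its speed; a pose out of reach is approached as far as the arm can. A call with a gripper value outside its range is refused whole. The fingers move at their own pace and stop on an object; "grip_force" is the grip in N (left out, the last holds). Time passes only in rows, so rows that repeat a pose let the fingers close. It gives the time, the measured TCP pose, the force and the opening at its end, in the units of the state.
- manip.get_obs(): the state, without advancing time (a new reading comes with each control period).
- camera(name): name is "side" or "top" or "wrist"; returns the picture (400x640x3 uint8, blue, green, red); there is no depth.
- camera_info(name): a dict with "mtx" (3x3 intrinsics, pixels), "k1" (the pictures are not rectified: a ray, as slopes to the right and down, at radius r is drawn at 1 + k1 r^2 times it, then the intrinsics apply), "T" (4x4, takes a point from camera to world coordinates). Camera axes: x right, y down, z forward; pixel columns grow to the right and rows downward; lengths in mm; the calibration is good to about 2 mm. A picture is of the moment at which its call begins: read the wrist's pose just before it. camera_info takes no time and is no camera call; for the wrist camera it gives the pose at the moment of the call.
- workorder.sign_off(): hands the job in, once; it reports no verdict.
The state is a dict: "time": time; "qpos": joint angles; "joint_velocities": joint speeds; "tau": joint torques, N m; "ee_pos": TCP position; "orientation": TCP orientation; "wrist_force": force on the tool from outside, world axes, zero at the start; "wrist_torque": the same for the moment, N m; "gripper_width": finger opening in mm.
Only numpy, scipy, OpenCV 4.12 (cv2) and the standard library are available. Lean on these libraries where they do the work, as an engineer would, in place of code of your own. Each camera call takes 0.05 s, during which the arm holds its last target. There are 200 camera calls.

### The job

Put the floor samples away: lay every loose floor sample flat on the bottom of the open drawer, none on top of another, then set the blue lift-out tray into the drawer so that all four corner holes drop over their posts and it sits down level. Lay both metal trim profiles flat in the tray, rib up, and push the drawer fully home until its catch has drawn it in. Leave the bottle, the cup and the screw box alone.

Things in the scene. Friction and masses are not known exactly. Their poses are not given: they have to be found in the camera images.
- drawer (a joint): Drawer opening, m: 0 fully home, 0.19 fully out; starts 0.172 to 0.185. It slides easily (a few N) and stays where left until about 14 mm from home, where it meets a sprung ball catch: a steady push of about 10 N takes it over, and the last 4 mm the catch draws it in against its stop and holds it.
- well (a point): Centre of the drawer's inside floor, moving with the drawer. +x points into the cabinet (the way the drawer closes), z up. Inside 156 mm (x) by 220 mm (y); plywood side and back walls 50 mm high, 8 mm thick; floor 30 mm above the table.
- post (a point): Moves with the drawer, axes as well. On the axis of one of the drawer's four upright posts, at shoulder height. Posts stand at x = +-56, y = +-92 mm from well (this one: x = -56, y = -92): aluminium, 14 mm thick up to the shoulder 40 mm above the drawer floor, then a steel pin 8 mm thick with tapered tip, ending 56 mm above the floor.
- drawer_front (a point): Moves with the drawer, axes as well. On the outside of its flat grey front, which faces -x: mid-width, 85 mm above the table. The front is 15 mm thick, 270 mm wide (y), from 6 to 98 mm above the table; nothing stands out of it (the dark strip is a flush finger slot). With the drawer home, the cabinet's top board begins 12 mm behind this face.
- cabinet: Low plywood sample cabinet with white top, fixed to the table: 200 mm deep, 276 mm wide, 116 mm high (underside of the top board 104 mm). Origin on the table in the middle of its open front plane; +x into the cabinet, z up.
- tray: Loose blue lift-out tray, 180 to 290 g: open pan 136 mm (x) by 160 mm (y), 26 mm deep, walls and floor 3 mm, a holed flange at each y end (see tray_hole) and a carrying web (see tray_web). Origin: centre of the pan's underside, z up. Same either way round. Seated on the four posts, its underside is 18 mm above the drawer floor.
- tray_web (a point): Moves with the tray, axes as the tray's. Middle of the top edge of its carrying web, 48 mm above the pan's underside. The web runs along x in the middle of the pan: 90 mm long, 12 mm thick, down to the pan floor. It parts the pan into two halves, each 130 mm (x) by about 71 mm (y) inside.
- tray_hole (a point): Moves with the tray, axes as the tray's. Centre of one of its four round corner holes, 12 mm across, at x = +-56, y = +-92 mm from the tray's middle (this one: x = -56, y = -92), on the underside of the flange, 22 mm above the pan's underside. Flanges are 4 mm thick and reach out to y = +-104 mm. In place they rest on the post shoulders, a pin up through every hole.
- sample1: Loose floor sample (dark walnut), a flat block 55 mm (x) by 45 mm (y) by 12 mm thick, 45 g. Origin at its centre, z through its thickness. Lies flat on the table. May be absent.
- sample2: Loose floor sample (mid-brown oak), a flat block 55 mm (x) by 45 mm (y) by 12 mm thick, 45 g. Origin at its centre, z through its thickness. Lies flat on the table. May be absent.
- sample3: Loose floor sample (grey laminate), a flat block 55 mm (x) by 45 mm (y) by 12 mm thick, 45 g. Origin at its centre, z through its thickness. Lies flat on the table. May be absent.
- sample4: Loose floor sample (striped planking), a flat block 55 mm (x) by 45 mm (y) by 12 mm thick, 45 g. Origin at its centre, z through its thickness. Lies flat on the table. May be absent.
- trim1: Loose brass floor trim profile, 50 g: flat base 70 mm (x) by 28 mm (y) by 4 mm thick with a rib along x in the middle, 12 mm thick (y), its top 22 mm above the underside. Origin: centre of the underside of the base, z up (rib upwards). Starts lying on top of the cabinet.
- trim2: Loose aluminium floor trim profile, 50 g: flat base 70 mm (x) by 28 mm (y) by 4 mm thick with a rib along x in the middle, 12 mm thick (y), its top 22 mm above the underside. Origin: centre of the underside of the base, z up (rib upwards). Starts lying on top of the cabinet.
- water_bottle: Water bottle, 64 mm thick, 200 mm tall, standing beside the drawer; leave it. Origin under its centre.
- red_cup: Red plastic cup, 72 mm wide, 85 mm tall; leave it. Origin under its centre.
- screw_box: Cardboard screw box 75 x 95 x 50 mm; leave it. Origin under its centre.
Things that resemble listed ones, but are neither listed nor needed, are in the scene too. Of the things that look like the trim2, the smallest one is meant. What is shaped like the sample1 but green or turquoise is not meant.

How it is judged (in metres and radians):
On the way, in this order (a step that is already met when the one before it is completed fails the run):
1. every floor sample lies flat on the floor of the open drawer (x of sample1 in the frame of well between -0.062 and 0.062 m and y of sample1 in the frame of well between -0.1 and 0.1 m and z of sample1 in the frame of well between 0.002 and 0.01 m and angle between the z axis of each of sample1, sample2, sample3, sample4 and the z axis of well, either way round below 0.12 rad and x of sample2 in the frame of well between -0.062 and 0.062 m and y of sample2 in the frame of well between -0.1 and 0.1 m and z of sample2 in the frame of well between 0.002 and 0.01 m and x of sample3 in the frame of well between -0.062 and 0.062 m and y of sample3 in the frame of well between -0.1 and 0.1 m and z of sample3 in the frame of well between 0.002 and 0.01 m and x of sample4 in the frame of well between -0.062 and 0.062 m and y of sample4 in the frame of well between -0.1 and 0.1 m and z of sample4 in the frame of well between 0.002 and 0.01 m and value of joint drawer above 0.05 m), for 0.2 s.
2. the tray sits on all four posts of the drawer, samples flat below it, the drawer still open (all of step 1 and x of tray in the frame of well between -0.005 and 0.005 m and y of tray in the frame of well between -0.005 and 0.005 m and z of tray in the frame of well between 0.015 and 0.021 m and angle between the z axis of tray and the z axis of well, either way round below 0.035 rad and angle between the x axis of tray and the x axis of well, either way round below 0.06 rad), for 0.2 s.
3. the drawer is pushed home into its catch (value of joint drawer below 0.003 m), for 0.2 s.
At the end, for the whole second after the job is handed in: The drawer is home in its catch (less than 3 mm open); every sample present lies flat on the drawer floor (within 4 mm in height, 7 degrees); the tray sits on its four posts (within 5 mm sideways, 3 mm in height, 2 degrees of level); both trims lie flat on the tray's floor; all at rest (value of joint drawer below 0.003 m and x of sample1 in the frame of well between -0.062 and 0.062 m and y of sample1 in the frame of well between -0.1 and 0.1 m and z of sample1 in the frame of well between 0.002 and 0.01 m and angle between the z axis of each of sample1, sample2, sample3, sample4 and the z axis of well, either way round below 0.12 rad and x of sample2 in the frame of well between -0.062 and 0.062 m and y of sample2 in the frame of well between -0.1 and 0.1 m and z of sample2 in the frame of well between 0.002 and 0.01 m and x of sample3 in the frame of well between -0.062 and 0.062 m and y of sample3 in the frame of well between -0.1 and 0.1 m and z of sample3 in the frame of well between 0.002 and 0.01 m and x of sample4 in the frame of well between -0.062 and 0.062 m and y of sample4 in the frame of well between -0.1 and 0.1 m and z of sample4 in the frame of well between 0.002 and 0.01 m and x of tray in the frame of well between -0.005 and 0.005 m and y of tray in the frame of well between -0.005 and 0.005 m and z of tray in the frame of well between 0.015 and 0.021 m and angle between the z axis of tray and the z axis of well, either way round below 0.035 rad and angle between the x axis of tray and the x axis of well, either way round below 0.06 rad and x of trim1 in the frame of tray between -0.056 and 0.056 m and y of trim1 in the frame of tray between -0.075 and 0.075 m and z of trim1 in the frame of tray between 0 and 0.008 m and angle between the z axis of each of trim1, trim2 and the z axis of tray, either way round below 0.15 rad and x of trim2 in the frame of tray between -0.056 and 0.056 m and y of trim2 in the frame of tray between -0.075 and 0.075 m and z of trim2 in the frame of tray between 0 and 0.008 m and linear speed of each of sample1, sample2, sample3, sample4, trim1, trim2, tray below 0.02 m/s and angle between each of trim1, trim2's own z axis and vertical below 0.3 rad); the robot touches nothing.
It fails at once if the bottle is pushed away (over 40 mm) or knocked over (distance of water_bottle from where it was at the start of the episode above 0.04 m or angle between water_bottle's own z axis and vertical above 0.5 rad).
It fails at once if the cup is pushed away (over 40 mm) or knocked over (distance of red_cup from where it was at the start of the episode above 0.04 m or angle between red_cup's own z axis and vertical above 0.5 rad).
It fails at once if the box is pushed away (over 40 mm) or knocked over (distance of screw_box from where it was at the start of the episode above 0.04 m or angle between screw_box's own z axis and vertical above 0.5 rad).
Of sample1, sample2, sample3, sample4 only 2 to 4 are there at a start; the rules pass over those that are not, and their reading is None.
At some moment in a run one of sample1, sample2, sample3, sample4 may be knocked a few centimetres aside while the robot is not near it.
Once in a run the grip may slacken for a moment while it holds something.
It also fails if it takes over 210 s, if anything falls off the work surface, if the arm or the gripper's body presses on something with over 40 N, if the wrist force passes 120 N, or if a joint passes its speed limit or range.

## Working session

There is one attempt and no reset: what is moved stays moved. The work goes in short steps, Python scripts to look and compute and a tool call to move; the robot and the scene stay as the last step left them, time stands still between calls to the robot, and variables do not carry over. Pictures are saved under pics/ and viewed, about 12 in all and at most 16, crops included, and the job is handed in when it is done.

Besides the shell and the picture viewer there is one more tool, called after "Emit:" as a command line: name --argument value ..., lists and objects as JSON in quotes. apply_moves: Moves the arm, as the interface text tells. Its arguments: {"type":"object","properties":{"commands":{"type":"string"},"grip_force":{"type":"number"}},"required":["commands"]}

```bash
ls; mkdir -p pics; cat > h.py <<'E'
import numpy as np, cv2
from cell import manip, camera, camera_info, workorder
def snap(n,f=None):
    ci=camera_info(n); im=camera(n); ci=dict(ci)
    if f: cv2.imwrite('pics/'+f,im)
    return im,ci
def ray(ci,u,v):
    K=np.array(ci['mtx'],float);k=float(ci['k1']);T=np.array(ci['T'],float)
    p=cv2.undistortPoints(np.array([[[u,v]]],float),K,np.array([k,0,0,0,0.]))[0,0]
    d=T[:3,:3]@np.array([p[0],p[1],1.]);return T[:3,3],d
def onz(ci,u,v,z):
    o,d=ray(ci,u,v);return o+d*(z-o[2])/d[2]
def proj(ci,P):
    K=np.array(ci['mtx'],float);k=float(ci['k1']);T=np.linalg.inv(np.array(ci['T'],float))
    p,_=cv2.projectPoints(np.array(P,float).reshape(-1,3),cv2.Rodrigues(T[:3,:3])[0],T[:3,3],K,np.array([k,0,0,0,0.]));return p[:,0]
E
python3 - <<'E'
from h import *
for n in ['top','side']:
    im,ci=snap(n,n+'0.png'); print(n,ci)
o=manip.get_obs();print(o['ee_pos'],o['orientation'],o['gripper_width'],camera_info('wrist'))
E
```

```text
pics
top {'mtx': array([[469.06978359,   0.        , 319.79701563],
       [  0.        , 469.06978359, 193.52340959],
       [  0.        ,   0.        ,   1.        ]]), 'k1': 0.02887084727327569, 'T': array([[ 1.04645239e-02, -9.88954870e-01,  1.47847079e-01,
         3.56756125e+02],
       [-9.99912745e-01, -9.15709522e-03,  9.52103279e-03,
         3.28128867e+01],
       [-8.06202197e-03, -1.47933812e-01, -9.88964403e-01,
         1.38266997e+03],
       [ 0.00000000e+00,  0.00000000e+00,  0.00000000e+00,
         1.00000000e+00]])}
side {'mtx': array([[377.47581463,   0.        , 320.83873997],
       [  0.        , 377.47581463, 200.6983334 ],
       [  0.        ,   0.        ,   1.        ]]), 'k1': -0.08662361864473606, 'T': array([[ 9.96125353e-01, -6.03068662e-02,  6.40106510e-02,
         4.50931274e+02],
       [-8.77847223e-02, -7.25726269e-01,  6.82360040e-01,
        -7.88665392e+02],
       [ 5.30321532e-03, -6.85335293e-01, -7.28208358e-01,
         9.70945487e+02],
       [ 0.00000000e+00,  0.00000000e+00,  0.00000000e+00,
         1.00000000e+00]])}
[242.55247014 575.67197395 230.76726852] [[-9.21520846e-01  3.88328573e-01 -5.00851656e-04]
 [ 3.88328885e-01  9.21520357e-01 -9.53663864e-04]
 [ 9.12100702e-05 -1.07331630e-03 -9.99999420e-01]] 85.48512732951498 {'mtx': array([[312.32187765,   0.        , 320.19970337],
       [  0.        , 312.32187765, 204.26543464],
       [  0.        ,   0.        ,   1.        ]]), 'k1': -0.033032366978993, 'T': array([[ 3.89322045e-01,  8.81115809e-01,  2.68446040e-01,
         1.73311281e+02],
       [ 9.21101626e-01, -3.72303364e-01, -1.13850774e-01,
         6.02699773e+02],
       [-3.72352860e-04,  2.91590700e-01, -9.56543112e-01,
         3.72988193e+02],
       [ 0.00000000e+00,  0.00000000e+00,  0.00000000e+00,
         1.00000000e+00]])}
```

View pics/top0.png

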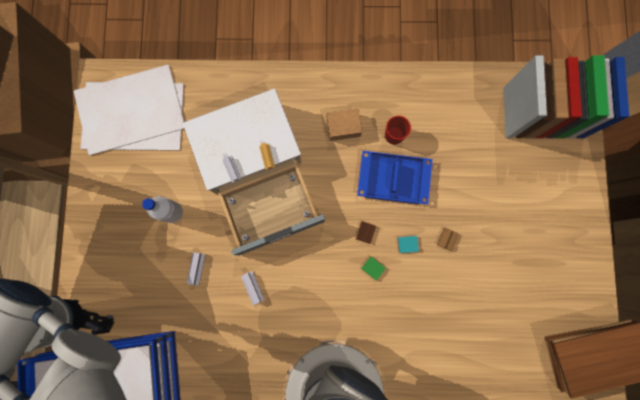

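View pics/side0.png

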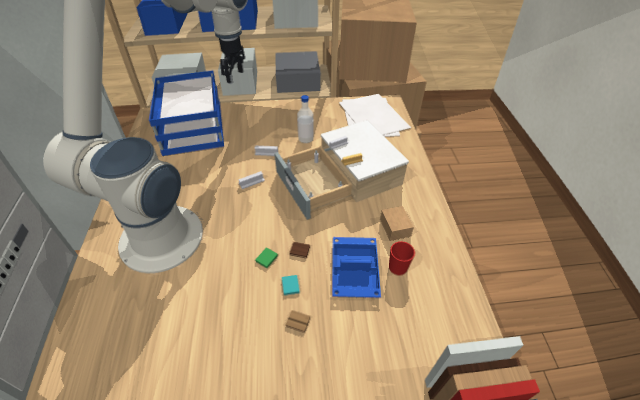

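The top view shows the dark walnut sample at (367,232), the striped or oak sample at (448,239), and the green (373,268) and turquoise (408,244) ones, which aren't meant. The brass trim is at (266,154). There are three silver profiles: (231,167) on the cabinet, and (196,268) and (252,288) on the table. I'll enlarge this area to confirm.

```bash
python3 - <<'E'
from h import *
im=cv2.imread('pics/top0.png')
a=cv2.resize(im[85:310,170:470],None,fx=2.66,fy=2.66,interpolation=cv2.INTER_CUBIC);cv2.imwrite('pics/crop1.png',a)
ci=camera_info('top')
for n,u,v,z in [('walnut',367,232,12),('oak',448,239,12),('teal',408,244,12),('s-cab',231,167,130),('s1',196,268,10),('s2',252,288,10),('brass',266,154,130),('tray',395,178,30),('bottle',150,204,200),('cup',398,128,85),('box',344,123,50),('frontL',236,252,98),('frontR',323,219,98),('cabL',209,189,116),('cabR',300,156,116),('cabBR',276,90,116),('cabBL',184,125,116)]:
    print(n,onz(ci,u,v,z).round(0))
E
```

```text
walnut [450. -93.  12.]
oak [ 432. -327.   12.]
teal [ 416. -211.   12.]
s-cab [615. 288. 130.]
s1 [341. 401.  10.]
s2 [286. 238.  10.]
brass [652. 193. 130.]
tray [ 607. -174.   30.]
bottle [503. 475. 200.]
cup [ 742. -176.   85.]
box [766. -23.  50.]
frontL [386. 271.  98.]
frontR [478.  36.  98.]
cabL [556. 348. 116.]
cabR [650. 101. 116.]
cabBR [840. 172. 116.]
cabBL [736. 426. 116.]
```

View pics/crop1.png

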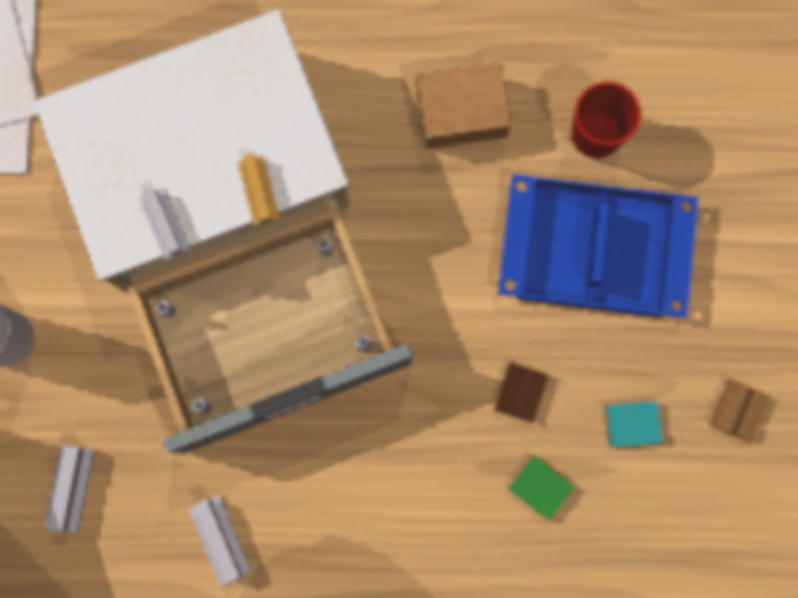

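The crop settles it. The cabinet silver profile at (231,167) is about 75 mm long and the two on the table are about 92 mm, so the cabinet one is the smallest and is trim2. The samples present are the walnut and a striped brown one at (448,239). Next I'll move over that area for a close wrist view.

Emit:
apply_moves --commands "-11.4 -14.9 -1 0 1;-11.4 -14.9 -1 0 1;-11.4 -14.9 -1 0 1;-11.4 -14.9 -1 0 1;-11.4 -14.9 -1 0 1"

```text
time: 0.52
ee_pos: [289.6, 390.3, 240.8]
orientation: [[-0.921, 0.389, -0.001], [0.389, 0.921, -0.003], [0.0, -0.003, -1.0]]
wrist_force: [0.7, 1.2, 1.2]
gripper_width: 85.6
```

Emit:
apply_moves --commands "-11.4 -14.9 -1 0 1;-11.4 -14.9 -1 0 1;-11.4 -14.9 -1 0 1;-11.4 -14.9 -1 0 1;-11.4 -14.9 -1 0 1"

```text
time: 0.93
ee_pos: [336.6, 205.7, 251.3]
orientation: [[-0.921, 0.39, -0.001], [0.39, 0.921, -0.003], [-0.0, -0.004, -1.0]]
wrist_force: [0.5, 0.4, -0.3]
gripper_width: 85.6
```

Emit:
apply_moves --commands "-11.4 -14.9 -1 0 1;-11.4 -14.9 -1 0 1;-11.4 -14.9 -1 0 1;-11.4 -14.9 -1 0 1;-11.4 -14.9 -1 0 1"

```text
time: 1.35
ee_pos: [384.0, 20.8, 262.1]
orientation: [[-0.92, 0.391, -0.001], [0.391, 0.92, -0.004], [-0.001, -0.004, -1.0]]
wrist_force: [0.0, -0.3, -0.1]
gripper_width: 85.5
```

Emit:
apply_moves --commands "-11.4 -14.9 -1 0 1;-11.4 -14.9 -1 0 1;-11.4 -14.9 -1 0 1;-11.4 -14.9 -1 0 1;-11.4 -14.9 -1 0 1"

```text
time: 1.77
ee_pos: [431.3, -164.7, 273.0]
orientation: [[-0.92, 0.392, -0.0], [0.392, 0.92, -0.005], [-0.002, -0.005, -1.0]]
wrist_force: [0.3, 0.5, -0.9]
gripper_width: 85.2
```

Emit:
apply_moves --commands "0 0 0 0 1;0 0 0 0 1"

```text
time: 1.93
ee_pos: [431.3, -165.9, 272.6]
orientation: [[-0.919, 0.395, -0.001], [0.395, 0.919, -0.005], [-0.001, -0.005, -1.0]]
wrist_force: [-0.1, -0.5, 0.3]
gripper_width: 85.4
```

```bash
cat >> h.py <<'E'
def to(x,y,z,yaw=None):
    o=manip.get_obs();R=np.array(o['orientation']);p=np.array(o['ee_pos'])
    d=R.T@(np.array([x,y,z])-p)/10
    y0=np.degrees(np.arctan2(R[1,0],R[0,0])); t=0
    if yaw is not None: t=-np.radians((yaw-y0+180)%360-180)
    print('pos',p.round(1),'yaw %.1f w %.1f t %.1f'%(y0,o['gripper_width'],o['time']),'F',np.round(o['wrist_force'],1),'| shift cm',d.round(2),'twist %.3f'%t,'q6 %.0f'%o['qpos'][5])
E
python3 - <<'E'
from h import *
to(430,-150,270)
snap('wrist','w1.png');snap('top','top1.png')
E
```

```text
pos [ 431.3 -165.9  272.6] yaw 156.8 w 85.4 t 1.9 F [-0.1 -0.5  0.3] | shift cm [0.75 1.41 0.25] twist 0.000 q6 -95
```

View pics/w1.png

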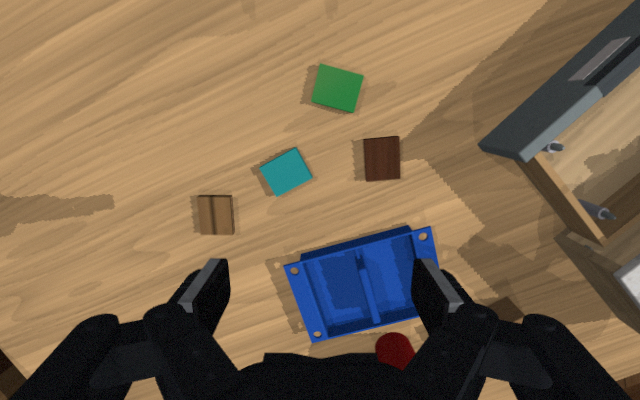

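View pics/top1.png

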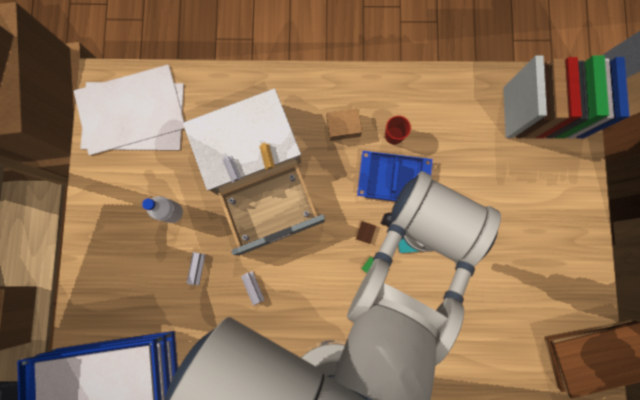

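Wrist view: walnut at (382,159), striped at (215,215), turquoise (286,171), green (338,87), and the tray with holes at (294,271), (422,237) and (317,334). In the new top view the area the arm had covered holds only letter trays, so there are two samples. I'll measure them now.

```bash
cat >> h.py <<'E'
def rect(im,ci,mask,seed,z):
    mask=cv2.morphologyEx(mask.astype(np.uint8),cv2.MORPH_OPEN,np.ones((3,3)))
    mask=cv2.morphologyEx(mask,cv2.MORPH_CLOSE,np.ones((7,7)))
    n,l,s,c=cv2.connectedComponentsWithStats(mask)
    k=min((i for i in range(1,n) if s[i,4]>60),key=lambda i:np.hypot(*(c[i]-seed)))
    cs,_=cv2.findContours((l==k).astype(np.uint8),cv2.RETR_EXTERNAL,cv2.CHAIN_APPROX_NONE)
    P=np.array([onz(ci,*p[0],z)[:2] for p in max(cs,key=cv2.contourArea)],np.float32)
    (cx,cy),(w,h),a=cv2.minAreaRect(P)
    print('rect c %.1f %.1f size %.1f x %.1f ang(w side) %.1f'%(cx,cy,w,h,a),'px',s[k],c[k].round())
    return cx,cy,w,h,a
E
python3 - <<'E'
from h import *
ci=camera_info('wrist');im=cv2.imread('pics/w1.png')
g=cv2.cvtColor(im,cv2.COLOR_BGR2GRAY);hsv=cv2.cvtColor(im,cv2.COLOR_BGR2HSV)
print(hsv[215,205],hsv[215,225],hsv[215,170],hsv[159,382])
rect(im,ci,g<75,(382,159),12)
rect(im,ci,hsv[...,2]<155,(215,215),12)
for u,v in [(294,271),(422,237),(317,334)]: print(onz(ci,u,v,26).round(1))
E
```

```text
[ 16 134 124] [ 16 126 132] [ 16 110 179] [ 10 139  79]
rect c 448.7 -88.7 size 45.3 x 55.8 ang(w side) 70.9 px [ 364  136   36   45 1509] [382. 158.]
rect c 431.0 -324.7 size 63.7 x 57.9 ang(w side) 66.8 px [ 190  194   48   41 1731] [214. 214.]
[ 545.7 -256.1   26. ]
[566.8 -76.   26. ]
[ 655.9 -268.7   26. ]
```

Emit:
apply_moves --commands "1.45 7.8 8 -0.07 1;1.45 7.8 12 -0.07 1;1.45 7.8 16 -0.07 1;1.45 7.8 20 -0.07 1;1.45 7.8 22 -0.07 1"

```text
time: 2.45
ee_pos: [446.6, -89.1, 83.9]
orientation: [[-0.946, 0.325, 0.0], [0.325, 0.946, -0.004], [-0.002, -0.004, -1.0]]
wrist_force: [1.9, -0.5, -0.1]
gripper_width: 85.6
```

Emit:
apply_moves --commands "0 0 0 0 1;0 0 0 0 1"

```text
time: 2.62
ee_pos: [444.8, -87.3, 83.2]
orientation: [[-0.947, 0.322, -0.005], [0.322, 0.947, -0.003], [0.003, -0.004, -1.0]]
wrist_force: [-0.5, -0.2, 1.0]
gripper_width: 85.4
```

```bash
python3 - <<'E'
from h import *
to(448.7,-88.7,2,160.9)
im,ci=snap('wrist','w2.png')
g=cv2.cvtColor(im,cv2.COLOR_BGR2GRAY);p=proj(ci,[448.7,-88.7,12])[0];print(p)
cv2.imwrite('pics/w2b.png',im)
rect(im,ci,g<75,p,12)
E
```

```text
pos [444.8 -87.3  83.2] yaw 161.2 w 85.4 t 2.6 F [-0.5 -0.2  1. ] | shift cm [-0.44  0.02  8.12] twist 0.005 q6 -89
[323.22913139 222.3169872 ]
rect c 449.6 -90.5 size 44.9 x 56.7 ang(w side) 72.0 px [ 289  186   64   74 4494] [321. 222.]
```

View pics/w2.png

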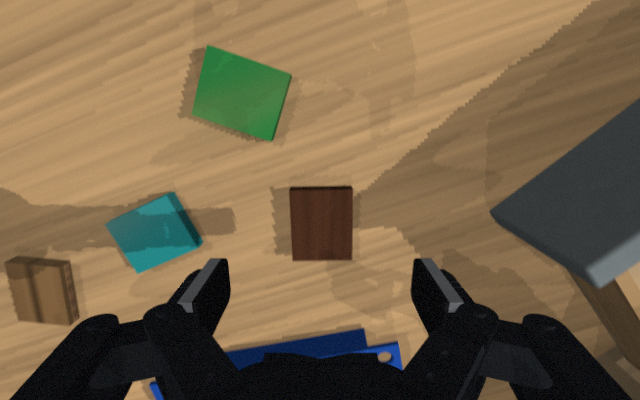

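The walnut sample is centred between the fingers at (321,222), and the striped one shows at (42,290). Grasping now.

Emit:
apply_moves --commands "-0.5 -0.1 4 0 1;-0.5 -0.1 8 0 1;-0.5 -0.1 8.1 0 1;-0.5 -0.1 8.1 0 1" --grip_force 50

```text
time: 3.0
ee_pos: [450.6, -91.2, 5.2]
orientation: [[-0.946, 0.323, -0.002], [0.323, 0.946, -0.004], [0.001, -0.004, -1.0]]
wrist_force: [0.1, 0.3, 0.7]
gripper_width: 85.1
```

Emit:
apply_moves --commands "0 0 0 0 -1;0 0 0 0 -1;0 0 0 0 -1;0 0 0 0 -1;0 0 0 0 -1" --grip_force 50

```text
time: 3.42
ee_pos: [451.7, -91.6, 7.5]
orientation: [[-0.946, 0.323, 0.002], [0.323, 0.946, -0.005], [-0.003, -0.004, -1.0]]
wrist_force: [-4.1, 0.9, 34.7]
gripper_width: 43.1
```

Emit:
apply_moves --commands "0 0 0 0 -1;0 0 0 0 -1;0 0 -4 0 -1;0 0 -8 0 -1;0 0 -10 0 -1" --grip_force 50

```text
time: 3.83
ee_pos: [452.2, -91.3, 111.0]
orientation: [[-0.946, 0.323, 0.004], [0.323, 0.946, -0.006], [-0.006, -0.004, -1.0]]
wrist_force: [1.2, -0.2, -0.1]
gripper_width: 41.8
```

Emit:
apply_moves --commands "0 0 -4 0 -1;0 0 -8 0 -1;0 0 -10 0 -1"

```text
time: 4.08
ee_pos: [452.6, -90.9, 215.9]
orientation: [[-0.946, 0.323, 0.009], [0.323, 0.946, -0.007], [-0.011, -0.004, -1.0]]
wrist_force: [1.3, -0.0, 0.2]
gripper_width: 41.9
```

```bash
python3 - <<'E'
from h import *
to(519,187,200,111)
im,ci=snap('side');
ct=camera_info('top')
# posts in top picture: find pin tips coarse from first picture
im0=cv2.imread('pics/top0.png')
for u,v in [(323,244),(165,307),(362,343),(199,404)]:
    print(onz(ct,170+u/2.66,85+v/2.66,80).round(0))
E
```

```text
pos [452.6 -90.9 215.9] yaw 161.2 w 41.9 t 4.1 F [ 1.3 -0.   0.2] | shift cm [ 2.71 28.45  1.45] twist 0.875 q6 -90
[599. 126.  80.]
[530. 291.  80.]
[494.  83.  80.]
[428. 252.  80.]
```

Emit:
apply_moves --commands "0.4 24.9 2 0.12 -1;0.4 24.9 2 0.24 -1;0.4 24.9 2 0.36 -1;0.4 24.9 2 0.48 -1;0.4 24.9 2 0.6 -1"

```text
time: 4.55
ee_pos: [507.4, 75.1, 201.5]
orientation: [[-0.658, 0.753, 0.013], [0.753, 0.658, -0.008], [-0.015, 0.004, -1.0]]
wrist_force: [1.3, -1.0, -0.7]
gripper_width: 42.3
```

```bash
python3 - <<'E'
from h import *
to(529,146,180,111.3)
E
```

```text
pos [507.4  75.1 201.5] yaw 131.2 w 42.3 t 4.5 F [ 1.3 -1.  -0.7] | shift cm [3.94 6.29 2.12] twist 0.347 q6 -39
```

Emit:
apply_moves --commands "3.9 6.3 1 0.12 -1;3.9 6.3 2 0.24 -1;3.9 6.3 2 0.35 -1;3.9 6.3 2 0.35 -1;3.9 6.3 2 0.35 -1"

```text
time: 4.97
ee_pos: [528.9, 145.7, 181.3]
orientation: [[-0.364, 0.931, 0.012], [0.931, 0.364, -0.009], [-0.013, 0.008, -1.0]]
wrist_force: [0.2, -0.5, -0.3]
gripper_width: 42.2
```

```bash
python3 - <<'E'
from h import *
to(529,146,180,111.3)
snap('wrist','w3.png')
E
```

```text
pos [528.9 145.7 181.3] yaw 111.4 w 42.2 t 5.0 F [ 0.2 -0.5 -0.3] | shift cm [0.03 0.02 0.13] twist 0.001 q6 -12
```

View pics/w3.png

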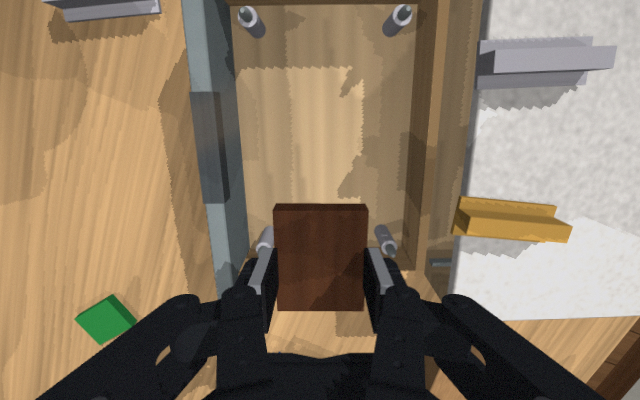

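The walnut sample is held square at (320,257) over the drawer. The two far post tips are at (243,14) and (405,12). Both trims lie rib up on the cabinet at (545,60) and (510,220). Lowering.

Emit:
apply_moves --commands "0 0 4 0 -1;0 0 8 0 -1;0 0 12 0 -1;0 0 14 0 -1;0 0 14 0 -1"

```text
time: 5.43
ee_pos: [528.7, 142.2, 38.6]
orientation: [[-0.366, 0.93, 0.007], [0.93, 0.366, -0.01], [-0.012, 0.003, -1.0]]
wrist_force: [-0.3, -0.6, -0.3]
gripper_width: 43.2
```

Emit:
apply_moves --commands "0 0 0.3 0 -1;0 0 0.3 0 0.4;0 0 0.2 0 0.4;0 0 0 0 0.4;0 0 0 0 0.4"

```text
time: 5.85
ee_pos: [529.5, 142.3, 40.2]
orientation: [[-0.367, 0.93, 0.01], [0.93, 0.367, -0.009], [-0.012, 0.006, -1.0]]
wrist_force: [-0.4, 0.4, -0.5]
gripper_width: 60.0
```

Emit:
apply_moves --commands "0 0 -4 0 0.4;0 0 -8 0 0.4;0 0 -12 0 0.4;0 0 -16 0 0.4;0 0 -20 0 1"

```text
time: 6.27
ee_pos: [527.1, 144.2, 243.2]
orientation: [[-0.367, 0.93, 0.011], [0.93, 0.367, -0.009], [-0.012, 0.007, -1.0]]
wrist_force: [1.0, 0.4, 0.5]
gripper_width: 70.4
```

```bash
python3 - <<'E'
from h import *
to(431,-323,200,160)
im,ci=snap('wrist','w4.png')
g=cv2.cvtColor(im,cv2.COLOR_BGR2GRAY)
rect(im,ci,g<75,proj(ci,[529,146,42])[0],42)
E
```

```text
pos [527.1 144.2 243.2] yaw 111.5 w 70.4 t 6.3 F [1.  0.4 0.5] | shift cm [-39.87 -26.12   4.64] twist -0.846 q6 -12
rect c 527.5 139.7 size 44.9 x 56.4 ang(w side) 22.5 px [ 299  154   41   50 1982] [319. 178.]
```

View pics/w4.png

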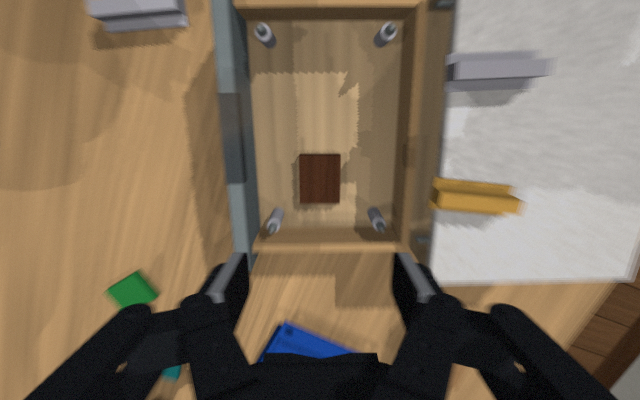

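The walnut sample lies flat in the drawer at (320,178), and all four posts are visible. Next is the striped sample.

Emit:
apply_moves --commands "-39.9 -26.1 0 0 1;-39.9 -26.1 0 0 1;-39.9 -26.1 0 0 1;-39.9 -26.1 0 0 1;-39.9 -26.1 0 0 1"

```text
time: 6.73
ee_pos: [485.8, -61.5, 246.4]
orientation: [[-0.368, 0.93, 0.022], [0.93, 0.368, -0.008], [-0.015, 0.018, -1.0]]
wrist_force: [1.6, -1.1, -0.4]
gripper_width: 85.1
```

Emit:
apply_moves --commands "-23 -15 2 0 1;-23 -15 2 0 1;-23 -15 2 0 1;-23 -15 2 0 1;-23 -15 2 0 1"

```text
time: 7.15
ee_pos: [444.3, -265.7, 232.5]
orientation: [[-0.368, 0.929, 0.023], [0.93, 0.369, -0.009], [-0.017, 0.018, -1.0]]
wrist_force: [1.6, 0.0, -0.1]
gripper_width: 85.3
```

Emit:
apply_moves --commands "0 0 0 -0.12 1;0 0 0 -0.24 1;0 0 0 -0.36 1;0 0 0 -0.48 1;0 0 0 -0.6 1"

```text
time: 7.57
ee_pos: [444.2, -265.7, 233.2]
orientation: [[-0.832, 0.554, 0.024], [0.554, 0.832, -0.009], [-0.025, 0.006, -1.0]]
wrist_force: [-0.2, 0.7, 0.1]
gripper_width: 85.3
```

Emit:
apply_moves --commands "0 0 0 -0.12 1;0 0 0 -0.22 1;0 0 0 -0.22 1"

```text
time: 7.82
ee_pos: [444.2, -265.7, 233.8]
orientation: [[-0.935, 0.354, 0.025], [0.354, 0.935, -0.01], [-0.027, -0.0, -1.0]]
wrist_force: [0.7, 0.1, -0.8]
gripper_width: 85.5
```

```bash
python3 - <<'E'
from h import *
to(431,-323,80,160)
im,ci=snap('wrist','w5.png');print(proj(ci,[431,-323,12]))
E
```

```text
pos [ 444.2 -265.7  233.8] yaw 159.3 w 85.5 t 7.8 F [ 0.7  0.1 -0.8] | shift cm [-0.38 -5.82 15.4 ] twist -0.013 q6 -107
[[272.89104535 176.35655065]]
```

View pics/w5.png

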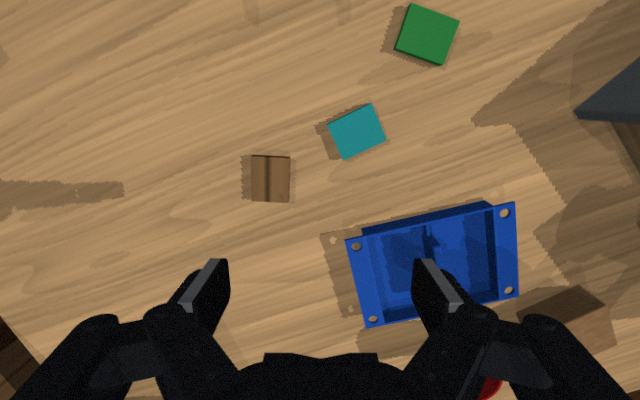

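The striped sample is at (270,179), aligned with the jaws. Tray holes are at (356,246), (504,213), (372,318) and (508,290). Grasping the sample.

Emit:
apply_moves --commands "-0.75 -6.15 4 0 1;-0.75 -6.15 8 0 1;-0.75 -6.15 12 0 1;-0.75 -6.15 16 0 1;-0.75 -6.15 16 0 1"

```text
time: 8.28
ee_pos: [431.3, -326.6, 69.9]
orientation: [[-0.931, 0.365, 0.022], [0.365, 0.931, -0.007], [-0.023, 0.001, -1.0]]
wrist_force: [-1.6, 0.9, -0.0]
gripper_width: 84.9
```

```bash
python3 - <<'E'
from h import *
im,ci=snap('wrist')
hsv=cv2.cvtColor(im,cv2.COLOR_BGR2HSV);p=proj(ci,[431,-323,12])[0];print(p)
r=rect(im,ci,hsv[...,2]<140,p,12)
cv2.imwrite('pics/w6.png',im[100:320,180:480])
to(r[0],r[1],8)
to(431,-323,8)
E
```

```text
[327.86870379 218.91240082]
rect c 434.8 -332.2 size 65.6 x 69.2 ang(w side) 66.6 px [ 269  179   96   95 6972] [315. 220.]
pos [ 431.  -326.    68.9] yaw 158.6 w 85.2 t 8.3 F [-3.2  1.7 -4.6] | shift cm [-0.46 -0.45  6.1 ] twist 0.000 q6 -113
pos [ 431.  -326.    68.9] yaw 158.6 w 85.2 t 8.3 F [-3.2  1.7 -4.6] | shift cm [0.23 0.27 6.08] twist 0.000 q6 -113
```

View pics/w6.png

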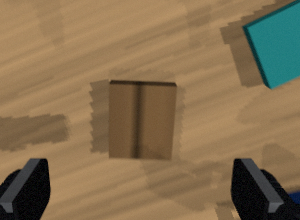

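The striped sample is centred at about (321,221) in the full picture. Descending to grip it.

Emit:
apply_moves --commands "0.1 -0.2 3 0 1;0.1 -0.2 6 0 1;0.1 -0.2 6 0 1;0.1 -0.2 6 0 1"

```text
time: 8.67
ee_pos: [430.4, -327.5, 9.2]
orientation: [[-0.93, 0.367, 0.019], [0.367, 0.93, -0.004], [-0.019, 0.003, -1.0]]
wrist_force: [-0.0, -0.8, 1.4]
gripper_width: 85.2
```

Emit:
apply_moves --commands "0 0 0 0 -1;0 0 0 0 -1;0 0 0 0 -1;0 0 0 0 -1;0 0 0 0 -1"

```text
time: 9.08
ee_pos: [431.2, -328.5, 11.6]
orientation: [[-0.93, 0.367, 0.021], [0.367, 0.93, -0.007], [-0.022, 0.001, -1.0]]
wrist_force: [-24.6, -21.1, 58.8]
gripper_width: 25.8
```

Emit:
apply_moves --commands "0 0 0 0 -1;0 0 0 0 -1;0 0 -4 0 -1;0 0 -8 0 -1;0 0 -8 0 -1"

```text
time: 9.5
ee_pos: [431.6, -329.8, 97.6]
orientation: [[-0.93, 0.367, 0.027], [0.366, 0.93, -0.012], [-0.029, -0.002, -1.0]]
wrist_force: [1.9, -1.6, 1.2]
gripper_width: -0.2
```

Emit:
apply_moves --commands "0 0 -4 0 -1;0 0 -8 0 -1;0 0 -12 0 -1;0 0 -12 0 -1"

```text
time: 9.83
ee_pos: [430.5, -330.3, 225.2]
orientation: [[-0.93, 0.367, 0.034], [0.366, 0.93, -0.02], [-0.039, -0.006, -0.999]]
wrist_force: [1.9, -1.0, 2.1]
gripper_width: -0.2
```

```bash
python3 - <<'E'
from h import *
to(498,232,190,111.3)
E
```

```text
pos [ 430.5 -330.3  225.2] yaw 158.5 w -0.2 t 9.8 F [ 1.9 -1.   2.1] | shift cm [14.46 54.81  2.64] twist 0.824 q6 -113
```

The jaws slid over the top because the TCP was too high; the pads stand back when they're open. The tilt is also creeping, so lifts will be slower and will settle before the call ends. Going down again and re-measuring.

Emit:
apply_moves --commands "0 0 4 0 1;0 0 8 0 1;0 0 12 0 1;0 0 16 0 1"

```text
time: 10.17
ee_pos: [436.2, -333.6, 64.5]
orientation: [[-0.93, 0.367, 0.036], [0.366, 0.93, -0.021], [-0.041, -0.006, -0.999]]
wrist_force: [1.1, -0.8, -0.8]
gripper_width: 48.1
```

```bash
python3 - <<'E'
from h import *
to(431,-328,0)
im,ci=snap('wrist');o=manip.get_obs();print(np.round(o['orientation'],3)[:,2])
cv2.imwrite('pics/w7.png',im[60:340,120:520])
E
```

```text
pos [ 436.2 -333.6   64.5] yaw 158.5 w 48.1 t 10.2 F [ 1.1 -0.8 -0.8] | shift cm [0.95 0.37 6.42] twist 0.000 q6 -113
[ 0.029 -0.014 -0.999]
```

View pics/w7.png

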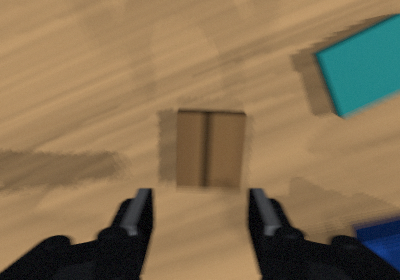

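The striped sample hasn't moved, at about (331,210). I'll go lower this time, with the TCP near 0.

```bash
python3 - <<'E'
from h import *
im,ci=snap('wrist')
h=cv2.cvtColor(im,cv2.COLOR_BGR2HSV);hh=h[150:270,280:390]
g=cv2.GaussianBlur(h[...,2],(5,5),0)
# column/row profile through the sample
print(g[215,280:400:4]);print(g[150:270:4,345])
m=np.zeros(g.shape,bool);m[150:270,270:400]=(g[150:270,270:400]<141)
r=rect(im,ci,m,(331,210),12)
to(r[0],r[1],-1)
cv2.imwrite('pics/w8.png',im)
E
```

```text
[127 122 120 115 112 114 115 117 119 118  96  73  89 116 124 125 124 125
 124 120 118 130 147 157 163 164 168 170 171 173]
[166 161 171 164 160 157 154 128  71 122 124 124 125 124 125 125 125 125
 125 125 125 125 125 125 123 112 103 102 111 144]
rect c 430.3 -331.6 size 61.6 x 61.2 ang(w side) 65.6 px [ 273  177   99   91 7620] [321. 219.]
pos [ 433.7 -331.2   60.7] yaw 158.5 w 62.9 t 10.3 F [-0.1 -0.4  0.9] | shift cm [ 0.5  -0.15  6.16] twist 0.000 q6 -113
```

```bash
python3 - <<'E'
from h import *
ci=camera_info('wrist');P=onz(ci,330,221,12);print(P);to(P[0],P[1],-1)
E
```

```text
[ 432.16121604 -326.13696033   12.        ]
pos [ 433.7 -331.2   60.7] yaw 158.5 w 62.9 t 10.3 F [-0.1 -0.4  0.9] | shift cm [0.52 0.43 6.16] twist 0.000 q6 -113
```

Emit:
apply_moves --commands "0.5 0.4 0 0 1;0.5 0.4 2 0 1;0.5 0.4 4 0 1;0.5 0.4 6.1 0 1;0.5 0.4 6.1 0 1"

```text
time: 10.68
ee_pos: [432.0, -326.1, -0.4]
orientation: [[-0.93, 0.367, 0.028], [0.367, 0.93, -0.013], [-0.031, -0.002, -1.0]]
wrist_force: [-1.4, 1.0, 0.4]
gripper_width: 85.6
```

Emit:
apply_moves --commands "0 0 0.2 0 1;0 0 0.2 0 -1;0 0 0.2 0 -1;0 0 0.2 0 -1;0 0 0.2 0 -1"

```text
time: 11.1
ee_pos: [432.5, -326.6, -1.0]
orientation: [[-0.93, 0.367, 0.029], [0.367, 0.93, -0.014], [-0.032, -0.003, -0.999]]
wrist_force: [-3.7, 3.4, 22.4]
gripper_width: 43.8
```

Emit:
apply_moves --commands "0 0 0 0 -1;0 0 0 0 -1;0 0 0 0 -1"

```text
time: 11.35
ee_pos: [432.6, -326.7, -0.7]
orientation: [[-0.93, 0.367, 0.029], [0.367, 0.93, -0.015], [-0.033, -0.003, -0.999]]
wrist_force: [0.9, -0.1, -0.1]
gripper_width: 43.5
```

Gripped at 43.5 mm. Lifting and carrying it to the drawer.

Emit:
apply_moves --commands "0 0 -4 0 -1;0 0 -8 0 -1;0 0 -12 0 -1;0 0 -16 0 -1;0 0 -16 0 -1"

```text
time: 11.77
ee_pos: [430.1, -326.4, 166.1]
orientation: [[-0.93, 0.367, 0.036], [0.366, 0.93, -0.021], [-0.042, -0.007, -0.999]]
wrist_force: [2.7, -1.1, 1.1]
gripper_width: 43.4
```

Emit:
apply_moves --commands "5 18 -2 0.12 -1;5 18 -2 0.24 -1;5 18 -2 0.36 -1;5 18 -2 0.48 -1;5 18 -2 0.5 -1"

```text
time: 12.18
ee_pos: [448.7, -139.0, 183.0]
orientation: [[-0.635, 0.772, 0.036], [0.772, 0.635, -0.022], [-0.04, 0.014, -0.999]]
wrist_force: [2.2, 0.3, -0.4]
gripper_width: 43.4
```

```bash
python3 - <<'E'
from h import *
to(497,230,180,111.3);print(np.round(manip.get_obs()['orientation'],3)[:,2])
E
```

```text
pos [ 448.7 -139.   183. ] yaw 129.4 w 43.4 t 12.2 F [ 2.2  0.3 -0.4] | shift cm [25.43 27.17 -0.32] twist 0.316 q6 -64
[ 0.036 -0.022 -0.999]
```

Emit:
apply_moves --commands "25.4 27.2 -0.3 0 -1;25.4 27.2 -0.3 0 -1;25.4 27.2 -0.3 0 -1;25.4 27.2 -0.3 0 -1;25.4 27.2 -0.3 0 -1"

```text
time: 12.6
ee_pos: [475.7, 68.5, 181.3]
orientation: [[-0.635, 0.772, 0.037], [0.772, 0.635, -0.022], [-0.04, 0.014, -0.999]]
wrist_force: [1.1, 0.4, -0.5]
gripper_width: 43.3
```

```bash
python3 - <<'E'
from h import *
to(497,230,180,111.3);print(np.round(manip.get_obs()['orientation'],3)[:,2])
E
```

```text
pos [475.7  68.5 181.3] yaw 129.4 w 43.3 t 12.6 F [ 1.1  0.4 -0.5] | shift cm [11.12 11.91 -0.15] twist 0.316 q6 -37
[ 0.037 -0.022 -0.999]
```

Emit:
apply_moves --commands "11.1 11.9 0 0.1 -1;11.1 11.9 0 0.2 -1;11.1 11.9 0 0.32 -1;11.1 11.9 0 0.32 -1;11.1 11.9 0 0.32 -1"

```text
time: 13.02
ee_pos: [497.4, 234.7, 178.5]
orientation: [[-0.36, 0.932, 0.037], [0.932, 0.361, -0.02], [-0.032, 0.028, -0.999]]
wrist_force: [-1.8, -0.6, -0.4]
gripper_width: 43.7
```

```bash
python3 - <<'E'
from h import *
to(497,230,31,111.3);print(np.round(manip.get_obs()['orientation'],3)[:,2])
im,ci=snap('wrist','w9.png')
to(497,230,31,111.3);print(np.round(manip.get_obs()['orientation'],3)[:,2])
E
```

```text
pos [497.4 234.7 178.5] yaw 111.1 w 43.7 t 13.0 F [-1.8 -0.6 -0.4] | shift cm [ 0.05 -0.62 14.74] twist -0.003 q6 0
[ 0.037 -0.02  -0.999]
pos [497.3 234.1 178.3] yaw 111.2 w 43.6 t 13.1 F [-0.8  0.6 -0.2] | shift cm [ 0.11 -0.58 14.73] twist -0.001 q6 -0
[ 0.037 -0.02  -0.999]
```

Emit:
apply_moves --commands "0.1 -0.6 4 0 -1;0.1 -0.6 8 0 -1;0.1 -0.6 12 0 -1;0.1 -0.6 14.6 0 -1;0.1 -0.6 14.6 0 -1"

```text
time: 13.48
ee_pos: [496.7, 229.3, 29.9]
orientation: [[-0.362, 0.931, 0.036], [0.932, 0.363, -0.021], [-0.032, 0.026, -0.999]]
wrist_force: [-0.3, -0.3, 0.4]
gripper_width: 44.0
```

Emit:
apply_moves --commands "0 0 0 0 0.4;0 0 0 0 0.4;0 0 0 0 0.4;0 0 0 0 0.4"

```text
time: 13.82
ee_pos: [496.8, 229.0, 30.2]
orientation: [[-0.362, 0.931, 0.036], [0.932, 0.363, -0.021], [-0.032, 0.026, -0.999]]
wrist_force: [0.5, -0.0, 0.0]
gripper_width: 59.9
```

Emit:
apply_moves --commands "0 0 -4 0 0.4;0 0 -8 0 0.4;0 0 -12 0 0.4;0 0 -16 0 1;0 0 -16 0 1"

```text
time: 14.23
ee_pos: [493.7, 233.5, 197.5]
orientation: [[-0.362, 0.931, 0.046], [0.932, 0.363, -0.017], [-0.033, 0.037, -0.999]]
wrist_force: [1.6, 0.8, 1.4]
gripper_width: 81.5
```

Emit:
apply_moves --commands "4 0 -4 0 1;6 0 -8 0 1;6 0 -12 0 1;6 0 -12 0 1;6 0 -12 0 1"

```text
time: 14.65
ee_pos: [467.4, 293.2, 320.6]
orientation: [[-0.363, 0.93, 0.053], [0.931, 0.364, -0.013], [-0.032, 0.045, -0.998]]
wrist_force: [0.0, 0.8, 0.2]
gripper_width: 85.4
```

```bash
python3 - <<'E'
from h import *
to(513,188,300,111.3);print(np.round(manip.get_obs()['orientation'],3)[:,2])
snap('wrist');im,ci=snap('wrist','w10.png')
np.save('ci10.npy',ci['T'])
W=np.array([513,188.]);x=np.array([.9317,.3633]);y=np.array([-.3633,.9317])
for a in (-56,56):
  for b in (-92,92): print(a,b,proj(ci,[*(W+a*x+b*y),86])[0].round(0),proj(ci,[*(W+a*x+b*y),70])[0].round(0))
E
```

```text
pos [467.4 293.2 320.6] yaw 111.3 w 85.4 t 14.7 F [0.  0.8 0.2] | shift cm [-11.38   0.32   2.44] twist 0.000 q6 6
[ 0.053 -0.013 -0.998]
-56 -92 [278. 310.] [279. 303.]
-56 92 [272. 184.] [273. 181.]
56 -92 [357. 308.] [355. 301.]
56 92 [363. 183.] [361. 180.]
```

View pics/w10.png

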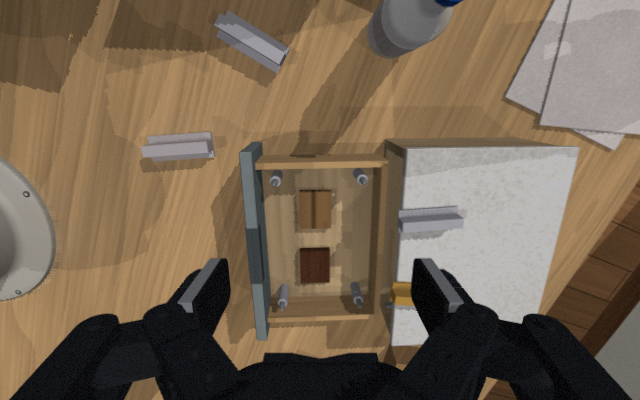

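Both samples lie flat in the drawer, at (316,209) and (314,265), apart and clear of the posts. The tool's tilt has crept up to about 3°, so I'll test how it drifts while I zoom in on the posts.

Emit:
apply_moves --commands "0 0 0 0 1;0 0 0 0 1;0 0 0 0 1;0 0 0 0 1;0 0 0 0 1"

```text
time: 15.17
ee_pos: [466.3, 291.4, 315.7]
orientation: [[-0.362, 0.931, 0.047], [0.931, 0.364, -0.017], [-0.033, 0.038, -0.999]]
wrist_force: [-0.4, -0.3, 0.0]
gripper_width: 85.5
```

Emit:
apply_moves --commands "0 0 4 0 1;0 0 8 0 1"

```text
time: 15.33
ee_pos: [471.4, 290.6, 236.4]
orientation: [[-0.362, 0.931, 0.051], [0.932, 0.363, -0.014], [-0.032, 0.043, -0.999]]
wrist_force: [1.0, 0.3, -1.5]
gripper_width: 85.2
```

Emit:
apply_moves --commands "0 0 4 0 1;0 0 8 0 1"

```text
time: 15.5
ee_pos: [475.5, 289.3, 155.0]
orientation: [[-0.362, 0.931, 0.052], [0.932, 0.363, -0.014], [-0.032, 0.044, -0.999]]
wrist_force: [1.6, 0.8, -0.6]
gripper_width: 85.3
```

Emit:
apply_moves --commands "0 0 -1 0 1;0 0 -2 0 1;0 0 -3 0 1;0 0 -4 0 1;0 0 -5 0 1"

```text
time: 15.92
ee_pos: [473.8, 290.6, 209.0]
orientation: [[-0.362, 0.93, 0.057], [0.932, 0.363, -0.012], [-0.031, 0.049, -0.998]]
wrist_force: [-0.7, 0.8, 1.0]
gripper_width: 85.4
```

```bash
python3 - <<'E'
from h import *
im=cv2.imread('pics/w10.png');ci=camera_info('wrist');ci['T']=np.load('ci10.npy')
W=np.array([513,188.]);x=np.array([.9317,.3633]);y=np.array([-.3633,.9317])
t=[]
for b in (92,-92):
  r=[]
  for a in (-56,56):
    p=proj(ci,[*(W+a*x+b*y),75])[0].astype(int);print(a,b,p)
    r.append(cv2.resize(im[p[1]-25:p[1]+25,p[0]-25:p[0]+25],(300,300),interpolation=cv2.INTER_CUBIC))
  t.append(np.hstack(r))
cv2.imwrite('pics/posts.png',np.vstack(t))
E
```

```text
-56 92 [272 181]
56 92 [361 180]
-56 -92 [278 304]
56 -92 [355 302]
```

View pics/posts.png

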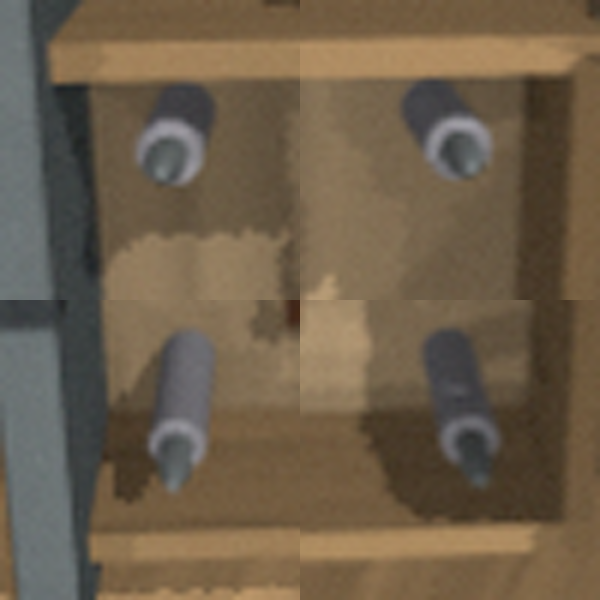

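The zoomed shoulder rings are at (275.1,180.6), (361.9,178.8), (282.1,301.9) and (357.9,299.9) in the full picture. I'll fit the drawer frame from these.

Emit:
apply_moves --commands "0 0 0 0 1;0 0 0 0 1;0 0 0 0 1;0 0 0 0 1;0 0 0 0 1"

```text
time: 16.33
ee_pos: [473.6, 290.5, 208.6]
orientation: [[-0.362, 0.93, 0.056], [0.932, 0.363, -0.012], [-0.032, 0.048, -0.998]]
wrist_force: [-0.3, 0.6, 1.0]
gripper_width: 85.2
```

Emit:
apply_moves --commands "0 0 0 0 1;0 0 0 0 1;0 0 0 0 1;0 0 0 0 1;0 0 0 0 1"

```text
time: 16.75
ee_pos: [473.6, 290.5, 208.5]
orientation: [[-0.362, 0.93, 0.056], [0.932, 0.363, -0.012], [-0.032, 0.047, -0.998]]
wrist_force: [0.6, -0.0, -0.6]
gripper_width: 85.5
```

Emit:
apply_moves --commands "0 0 0 0 1;0 0 0 0 1"

```text
time: 16.92
ee_pos: [473.6, 290.5, 208.5]
orientation: [[-0.362, 0.93, 0.056], [0.932, 0.363, -0.012], [-0.032, 0.047, -0.998]]
wrist_force: [0.4, 0.3, 0.2]
gripper_width: 85.3
```

```bash
cat >> h.py <<'E'
def fit(P):  # P: points for (-56,92),(56,92),(-56,-92),(56,-92)
    P=np.array(P)[:,:2];M=np.array([[-56,92],[56,92],[-56,-92],[56,-92.]])
    c=P.mean(0);H=M.T@(P-c);U,S,V=np.linalg.svd(H);R=(U@V).T
    print('centre',c.round(1),'yaw %.2f'%np.degrees(np.arctan2(R[1,0],R[0,0])),'det %.1f'%np.linalg.det(R),'res',(P-c-M@R.T).round(1).tolist());return c,R
E
python3 - <<'E'
from h import *
ci=camera_info('wrist');ci['T']=np.load('ci10.npy')
fit([onz(ci,u,v,70) for u,v in [(275.1,180.6),(361.9,178.8),(282.1,301.9),(357.9,299.9)]])
to(590,-150,250,180)
E
```

```text
centre [515.6 190. ] yaw 21.82 det 1.0 res [[0.5, -0.2], [-0.5, -0.4], [-0.0, 0.8], [0.0, -0.2]]
pos [473.6 290.5 208.5] yaw 111.2 w 85.3 t 16.9 F [0.4 0.3 0.2] | shift cm [-45.38  -4.97  -2.96] twist -1.200 q6 6
```

The drawer frame fits to under 1 mm: well centre (515.6, 190.0), yaw 21.8°. Moving over to the tray.

Emit:
apply_moves --commands "-17 -1.8 -0.5 -0.12 1;-17 -1.8 -1 -0.24 1;-17 -1.8 -1 -0.36 1;-17 -1.8 -1 -0.48 1;-17 -1.8 -1 -0.5 1"

```text
time: 17.33
ee_pos: [518.3, 123.5, 223.3]
orientation: [[-0.767, 0.639, 0.056], [0.639, 0.769, -0.012], [-0.051, 0.026, -0.998]]
wrist_force: [1.6, 0.4, -0.2]
gripper_width: 85.8
```

```bash
python3 - <<'E'
from h import *
to(595,-168,240,173.4)
E
```

```text
pos [518.3 123.5 223.3] yaw 140.2 w 85.8 t 17.3 F [ 1.6  0.4 -0.2] | shift cm [-24.6  -17.47  -0.87] twist -0.579 q6 -42
```

Emit:
apply_moves --commands "-24.6 -17.5 -0.9 0 1;-24.6 -17.5 -0.9 0 1;-24.6 -17.5 -0.9 0 1;-24.6 -17.5 -0.9 0 1;-24.6 -17.5 -0.9 0 1"

```text
time: 17.75
ee_pos: [570.6, -77.6, 235.0]
orientation: [[-0.767, 0.639, 0.056], [0.639, 0.769, -0.012], [-0.051, 0.027, -0.998]]
wrist_force: [1.3, 0.3, 0.6]
gripper_width: 85.4
```

Emit:
apply_moves --commands "-7.6 -5.4 -0.3 -0.12 1;-7.6 -5.4 -0.3 -0.24 1;-7.6 -5.4 -0.3 -0.36 1;-7.6 -5.4 -0.3 -0.48 1;-7.6 -5.4 -0.3 -0.58 1"

```text
time: 18.17
ee_pos: [594.4, -169.3, 240.3]
orientation: [[-0.992, 0.109, 0.056], [0.109, 0.994, -0.013], [-0.057, -0.006, -0.998]]
wrist_force: [-0.7, 1.0, -1.1]
gripper_width: 85.5
```

Emit:
apply_moves --commands "0 0 0 0 1;0 0 0 0 1;0 0 0 0 1"

```text
time: 18.42
ee_pos: [594.4, -169.2, 240.3]
orientation: [[-0.992, 0.113, 0.056], [0.112, 0.994, -0.013], [-0.057, -0.006, -0.998]]
wrist_force: [0.0, 0.1, 0.4]
gripper_width: 85.6
```

```bash
python3 - <<'E'
from h import *
to(611.9,-171.1,80,173.4)
im,ci=snap('wrist','w11.png');np.save('ci11.npy',ci['T'])
W=np.array([611.9,-171.1]);c,s=np.cos(np.radians(-6.6)),np.sin(np.radians(-6.6))
x=np.array([c,s]);y=np.array([-s,c])
h=cv2.cvtColor(im,cv2.COLOR_BGR2HSV);blue=((h[...,0]>105)&(h[...,0]<128)&(h[...,1]>120)).astype(np.uint8)
pts=[]
for b in (92,-92):
  for a in (-56,56):
    p=proj(ci,[*(W+a*x+b*y),26])[0];print(a,b,p.round())
    # hole: non-blue blob enclosed near p
    u,v=p.astype(int);m=1-blue[v-22:v+23,u-22:u+23] if v+23<400 else None
    if m is None: continue
    n,l,st,ce=cv2.connectedComponentsWithStats(m.astype(np.uint8))
    for i in range(1,n):
        if 12<st[i,4]<250: print('  blob',ce[i]+[u-22,v-22],st[i,4])
E
```

```text
pos [ 594.4 -169.2  240.3] yaw 173.6 w 85.6 t 18.4 F [0.  0.1 0.4] | shift cm [-0.84  0.1  16.11] twist 0.003 q6 -105
-56 92 [406. 132.]
  blob [401.82978723 133.30851064] 94
56 92 [398. 225.]
  blob [393.48571429 225.11428571] 70
-56 -92 [241. 132.]
  blob [238.32 132.45] 100
56 -92 [248. 224.]
  blob [246.01538462 224.30769231] 65
```

```bash
python3 - <<'E'
from h import *
ci=camera_info('wrist');ci['T']=np.load('ci11.npy')
c,R=fit([onz(ci,u,v,24) for u,v in [(401.8,133.3),(393.5,225.1),(238.3,132.5),(246,224.3)]])
yaw=np.degrees(np.arctan2(R[1,0],R[0,0]))
to(c[0],c[1],24,yaw+180)
E
```

```text
centre [ 612.5 -175. ] yaw -6.74 det 1.0 res [[-0.1, -0.6], [-0.0, -0.5], [-0.0, 0.6], [0.1, 0.5]]
pos [ 594.4 -169.1  240.3] yaw 173.6 w 85.7 t 18.5 F [-0.  -0.3  0.9] | shift cm [-0.62 -0.25 21.71] twist 0.006 q6 -105
```

The tray is measured: centre (612.5, -175.0), yaw -6.7°. Descending onto its web.

Emit:
apply_moves --commands "-0.6 -0.25 4 0 1;-0.6 -0.25 8 0 1;-0.6 -0.25 12 0 1;-0.6 -0.25 15 0 1;-0.6 -0.25 15 0 1"

```text
time: 18.88
ee_pos: [605.6, -172.6, 85.3]
orientation: [[-0.992, 0.113, 0.048], [0.113, 0.994, -0.009], [-0.049, -0.004, -0.999]]
wrist_force: [-1.9, 1.2, -1.0]
gripper_width: 85.6
```

```bash
python3 - <<'E'
from h import *
to(612.5,-175,24,173.3)
E
```

```text
pos [ 605.6 -172.6   85.3] yaw 173.5 w 85.6 t 18.9 F [-1.9  1.2 -1. ] | shift cm [-0.41 -0.13  6.16] twist 0.003 q6 -105
```

Emit:
apply_moves --commands "-0.4 -0.1 2 0 1;-0.4 -0.1 4 0 1;-0.4 -0.1 6 0 1;-0.4 -0.1 6.1 0 1;-0.4 -0.1 6.1 0 1" --grip_force 90

```text
time: 19.3
ee_pos: [612.6, -174.6, 25.6]
orientation: [[-0.992, 0.114, 0.048], [0.114, 0.993, -0.009], [-0.049, -0.004, -0.999]]
wrist_force: [0.1, 0.3, -0.1]
gripper_width: 85.5
```

Emit:
apply_moves --commands "0 0 0 0 -1;0 0 0 0 -1;0 0 0 0 -1;0 0 0 0 -1;0 0 0 0 -1" --grip_force 90

```text
time: 19.72
ee_pos: [612.9, -174.7, 26.2]
orientation: [[-0.992, 0.114, 0.049], [0.114, 0.993, -0.01], [-0.05, -0.004, -0.999]]
wrist_force: [-0.2, -0.4, -0.8]
gripper_width: 25.4
```

Emit:
apply_moves --commands "0 0 0 0 -1;0 0 0 0 -1;0 0 0 0 -1;0 0 0 0 -1"

```text
time: 20.05
ee_pos: [612.9, -174.7, 26.7]
orientation: [[-0.992, 0.114, 0.049], [0.114, 0.993, -0.01], [-0.05, -0.004, -0.999]]
wrist_force: [-2.7, 0.7, 7.9]
gripper_width: 10.0
```

```bash
python3 - <<'E'
from h import *
to(612.5,-175,24,173.3)
E
```

```text
pos [ 612.9 -174.7   26.7] yaw 173.4 w 10.0 t 20.1 F [-2.7  0.7  7.9] | shift cm [ 0.05 -0.04  0.27] twist 0.003 q6 -105
```

Emit:
apply_moves --commands "0 0 -2 0 -1;0 0 -5 0 -1;0 0 -8 0 -1;0 0 -8 0 -1;0 0 -8 0 -1"

```text
time: 20.47
ee_pos: [609.8, -174.2, 108.2]
orientation: [[-0.992, 0.114, 0.052], [0.114, 0.993, -0.011], [-0.053, -0.005, -0.999]]
wrist_force: [0.3, -0.2, -2.4]
gripper_width: 10.1
```

Emit:
apply_moves --commands "0 0 -3 0 -1;0 0 -6 0 -1;0 0 -9 0 -1;0 0 -9 0 -1;0 0 -9 0 -1"

```text
time: 20.88
ee_pos: [605.4, -173.3, 198.4]
orientation: [[-0.992, 0.114, 0.053], [0.114, 0.993, -0.011], [-0.054, -0.005, -0.999]]
wrist_force: [-0.0, 0.3, -1.8]
gripper_width: 10.4
```

```bash
python3 - <<'E'
from h import *
to(515.6,190,190,201.8);print(np.round(manip.get_obs()['orientation'],3)[:,2],manip.get_obs()['wrist_torque'])
E
```

```text
pos [ 605.4 -173.3  198.4] yaw 173.4 w 10.4 t 20.9 F [-0.   0.3 -1.8] | shift cm [13.09 35.07 -0.05] twist -0.495 q6 -105
[ 0.053 -0.011 -0.999] [-0.04659988  0.05298973  0.01590484]
```

Emit:
apply_moves --commands "3 8 0 -0.05 -1;5 14 0 -0.1 -1;6.5 17.5 0 -0.15 -1;6.5 17.5 0 -0.15 -1;6.5 17.5 0 -0.15 -1" --grip_force 110

```text
time: 21.3
ee_pos: [557.9, 11.7, 191.5]
orientation: [[-0.998, -0.037, 0.048], [-0.038, 0.999, -0.01], [-0.048, -0.012, -0.999]]
wrist_force: [1.4, -0.4, -1.2]
gripper_width: 9.3
```

```bash
python3 - <<'E'
from h import *
to(515.6,190,195,201.8);print(np.round(manip.get_obs()['orientation'],3)[:,2])
E
```

```text
pos [557.9  11.7 191.5] yaw -177.8 w 9.3 t 21.3 F [ 1.4 -0.4 -1.2] | shift cm [ 3.54 17.97 -0.73] twist -0.343 q6 -97
[ 0.048 -0.01  -0.999]
```

Emit:
apply_moves --commands "1.5 6 -0.5 -0.1 -1;2.5 12 -0.7 -0.2 -1;3.5 18 -0.7 -0.3 -1;3.5 18 -0.7 -0.34 -1;3.5 18 -0.7 -0.34 -1"

```text
time: 21.72
ee_pos: [513.6, 193.7, 192.5]
orientation: [[-0.927, -0.372, 0.045], [-0.373, 0.928, -0.01], [-0.038, -0.026, -0.999]]
wrist_force: [0.5, -0.5, -2.1]
gripper_width: 9.3
```

Emit:
apply_moves --commands "0 0 0 0 -1;0 0 0 0 -1"

```text
time: 21.88
ee_pos: [511.9, 194.7, 190.3]
orientation: [[-0.926, -0.375, 0.041], [-0.376, 0.927, -0.011], [-0.034, -0.025, -0.999]]
wrist_force: [-0.7, 1.1, -2.4]
gripper_width: 9.1
```

```bash
python3 - <<'E'
from h import *
to(515.6,190,195,201.8);o=manip.get_obs();print(np.round(o['orientation'],3)[:,2])
im,ci=snap('wrist','w12.png');np.save('ci12.npy',ci['T'])
p=np.array(o['ee_pos']);th=np.radians(21.5);x=np.array([np.cos(th),np.sin(th)]);y=np.array([-x[1],x[0]])
h=cv2.cvtColor(im,cv2.COLOR_BGR2HSV);blue=((h[...,0]>100)&(h[...,0]<130)&(h[...,1]>100)).astype(np.uint8)
for b in (92,-92):
  for a in (-56,56):
    q=proj(ci,[*(p[:2]+a*x+b*y),p[2]-2])[0];print(a,b,q.round())
    u,v=q.astype(int)
    if v+28>400 : continue
    n,l,st,ce=cv2.connectedComponentsWithStats((1-blue[v-28:v+29,u-28:u+29]).astype(np.uint8))
    for i in range(1,n):
        if 20<st[i,4]<500: print('  blob',(ce[i]+[u-28,v-28]).round(1),st[i,4])
E
```

```text
pos [511.9 194.7 190.3] yaw -157.9 w 9.1 t 21.9 F [-0.7  1.1 -2.4] | shift cm [-0.18 -0.59 -0.45] twist 0.005 q6 -96
[ 0.041 -0.011 -0.999]
-56 92 [527. 158.]
  blob [549.7 166.1] 418
  blob [518.6 151.9] 441
56 92 [482. 352.]
-56 -92 [128. 153.]
  blob [123.1 124.5] 102
  blob [152.4 143.8] 140
  blob [102.4 174.4] 105
56 -92 [165. 344.]
```

View pics/w12.png

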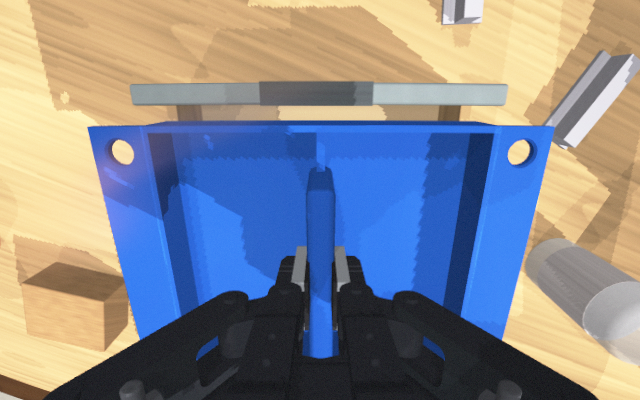

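The tray is held over the drawer, with its two front holes at (122,151) and (518.6,151.9). I'll work out its offset from the drawer frame.

```bash
python3 - <<'E'
from h import *
ci=camera_info('wrist');ci['T']=np.load('ci12.npy')
im=cv2.imread('pics/w12.png');b,g,r=[im[...,i].astype(int) for i in range(3)]
for u,v in [(122,151),(519,152)]:
    m=((r[v-20:v+21,u-20:u+21]>150)&(r[v-20:v+21,u-20:u+21]>b[v-20:v+21,u-20:u+21]-10)).astype(np.uint8)
    n,l,st,ce=cv2.connectedComponentsWithStats(m)
    for i in range(1,n):
        if st[i,4]>30: print(u,v,(ce[i]+[u-20,v-20]).round(1),st[i])
for z in range(176,196,3):
    A=onz(ci,519,151.9,z);B=onz(ci,122.2,151.5,z)
    print(z,np.linalg.norm(A-B).round(1),A.round(1),B.round(1))
E
```

```text
122 151 [122.5 151.9] [ 10   8  22  26 419]
519 152 [518.4 152. ] [  9   8  22  25 414]
176 198.3 [424.2 262.8 176. ] [499.   79.1 176. ]
179 194.4 [424.4 260.9 179. ] [497.8  80.8 179. ]
182 190.5 [424.7 259.  182. ] [496.5  82.6 182. ]
185 186.7 [424.9 257.2 185. ] [495.3  84.3 185. ]
188 182.8 [425.2 255.3 188. ] [494.1  86.  188. ]
191 178.9 [425.4 253.4 191. ] [492.9  87.7 191. ]
194 175.1 [425.6 251.5 194. ] [491.7  89.4 194. ]
```

```bash
python3 - <<'E'
from h import *
o=manip.get_obs();ci=camera_info('wrist');E=np.eye(4);E[:3,:3]=o['orientation'];E[:3,3]=o['ee_pos'];X=np.linalg.inv(E)@ci['T']
poses={'w1':([431.3,-165.9,272.6],[[-.919,.395,-.001],[.395,.919,-.005],[-.001,-.005,-1]]),
'w2':([444.8,-87.3,83.2],[[-.947,.322,-.005],[.322,.947,-.003],[.003,-.004,-1]]),
'w3':([528.9,145.7,181.3],[[-.364,.931,.012],[.931,.364,-.009],[-.013,.008,-1]]),
'w5':([444.2,-265.7,233.8],[[-.935,.354,.025],[.354,.935,-.01],[-.027,0,-1]])}
for n,(p,R) in poses.items():
    im=cv2.imread(f'pics/{n}.png');h=cv2.cvtColor(im,cv2.COLOR_BGR2HSV)
    m=(h[...,0]>50)&(h[...,0]<75)&(h[...,1]>150)&(h[...,2]>105)
    E=np.eye(4);E[:3,:3]=R;E[:3,3]=p;c=dict(ci);c['T']=E@X
    print(n,end=' ');r=rect(im,c,m,proj(c,[370,-110,12])[0],12)
im=cv2.imread('pics/w10.png');c=dict(ci);c['T']=np.load('ci10.npy');g=cv2.cvtColor(im,cv2.COLOR_BGR2GRAY)
rect(im,c,g<75,(314,265),42);h=cv2.cvtColor(im,cv2.COLOR_BGR2HSV);print(onz(c,315.5,209,42))
E
```

```text
w1 rect c 350.9 -107.1 size 41.4 x 40.7 ang(w side) 52.4 px [321  78  41  34 689] [344.  97.]
w2 rect c 374.6 -102.8 size 7.5 x 8.6 ang(w side) 52.7 px [261 126  13  14 121] [267. 133.]
w3 rect c 345.8 -108.4 size 54.2 x 44.7 ang(w side) 52.0 px [  76  300   55   43 1327] [103. 321.]
w5 rect c 346.8 -111.0 size 53.5 x 43.6 ang(w side) 52.1 px [ 399    4   59   59 2242] [428.  33.]
rect c 526.8 142.7 size 44.4 x 60.7 ang(w side) 21.9 px [ 300  247   30   37 1050] [314. 265.]
[496.10828015 227.51990286  42.        ]
```

Two views of the fixed green block show the wrist camera biased by about (+1.4, -2.8) mm in tool axes. That agrees with the centred tray and the samples after release. With the correction, the well is at (518.7, 189.7) and the tray centre coincides with the TCP.

```bash
python3 - <<'E'
from h import *
to(518.7,189.7,105,201.8)
E
```

```text
pos [512.5 193.6 190.7] yaw -158.0 w 9.2 t 21.9 F [ 0.1 -1.1 -1.6] | shift cm [-0.13 -0.37  8.59] twist 0.003 q6 -96
```

Emit:
apply_moves --commands "-0.13 -0.37 2 0 -1;-0.13 -0.37 5 0 -1;-0.13 -0.37 8.4 0 -1;-0.13 -0.37 8.4 0 -1;-0.13 -0.37 8.4 0 -1"

```text
time: 22.35
ee_pos: [517.7, 188.3, 105.7]
orientation: [[-0.927, -0.372, 0.037], [-0.373, 0.928, -0.012], [-0.03, -0.025, -0.999]]
wrist_force: [-0.3, 0.0, -1.3]
gripper_width: 9.6
```

```bash
python3 - <<'E'
from h import *
to(518.7,189.7,88,201.8);to(518.7,189.7,76,201.8)
im,ci=snap('side');c=proj(ci,[515,190,80])[0].astype(int);print(c)
a=im[c[1]-50:c[1]+50,c[0]-65:c[0]+65];
w,cw=snap('wrist')
a=cv2.resize(a,(520,400),interpolation=cv2.INTER_CUBIC)
cv2.imwrite('pics/s13.png',np.vstack([a,cv2.resize(w[60:220],(520,130))]))
cv2.imwrite('pics/w13.png',w)
E
```

```text
pos [517.7 188.3 105.7] yaw -158.1 w 9.6 t 22.4 F [-0.3  0.  -1.3] | shift cm [-0.09  0.14  1.77] twist 0.002 q6 -96
pos [517.7 188.3 105.7] yaw -158.1 w 9.6 t 22.4 F [-0.3  0.  -1.3] | shift cm [-0.06  0.17  2.97] twist 0.002 q6 -96
[313 171]
```

View pics/s13.png

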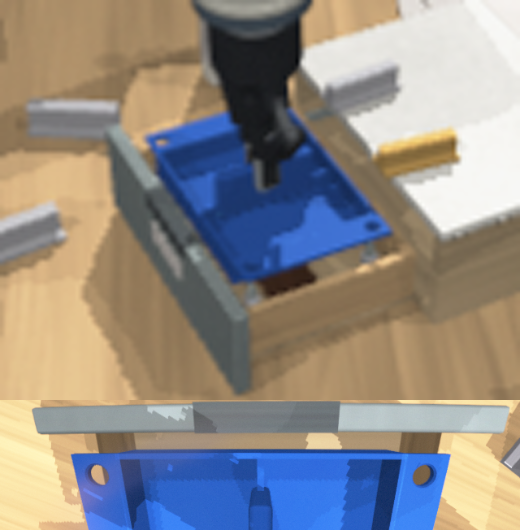

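The tray hangs squarely above the posts. Lowering it slowly and watching the force.

Emit:
apply_moves --commands "-0.1 0.15 0.6 0 -1;-0.1 0.15 1.2 0 -1;-0.1 0.15 1.8 0 -1;-0.1 0.15 1.8 0 -1;-0.1 0.15 1.8 0 -1"

```text
time: 22.87
ee_pos: [520.2, 190.8, 89.9]
orientation: [[-0.927, -0.373, 0.042], [-0.374, 0.927, -0.011], [-0.035, -0.026, -0.999]]
wrist_force: [-1.3, 0.0, -2.7]
gripper_width: 9.5
```

```bash
python3 - <<'E'
from h import *
to(518.7,189.7,76,201.8)
im,ci=snap('wrist','w14.png')
for u,s in ((123,-92),(519,92)):
    pass
x=np.array([np.cos(np.radians(21.82)),np.sin(np.radians(21.82))]);y=np.array([-x[1],x[0]])
b=np.array([[-.927,-.372],[-.373,.928]])@np.array([1.4,-2.8])
for s in (92,-92):
    P=np.array([518.7,189.7])-56*x+s*y+b
    print('pin tip expected',proj(ci,[*P,86])[0].round(1),'base',proj(ci,[*P,74])[0].round(1))
    T=np.array(manip.get_obs()['ee_pos']);Q=T[:2]-56*x+s*y+b
    print('hole expected',proj(ci,[*Q,T[2]-2])[0].round(1))
E
```

```text
pos [520.2 190.8  89.9] yaw -158.0 w 9.5 t 22.9 F [-1.3  0.  -2.7] | shift cm [ 0.23 -0.01  1.39] twist 0.003 q6 -96
pin tip expected [518.  148.3] base [504.2 144.5]
hole expected [520.8 153.3]
pin tip expected [121.4 146.6] base [136.1 143. ]
hole expected [120.4 151.4]
```

Emit:
apply_moves --commands "0.2 0 0 0 -1;0.2 0 0.4 0 -1;0.2 0 0.7 0 -1;0.2 0 0.7 0 -1;0.2 0 0.7 0 -1"

```text
time: 23.33
ee_pos: [518.5, 190.1, 82.7]
orientation: [[-0.927, -0.373, 0.041], [-0.374, 0.927, -0.011], [-0.034, -0.026, -0.999]]
wrist_force: [-2.5, 2.1, -2.8]
gripper_width: 9.5
```

```bash
python3 - <<'E'
from h import *
to(518.7,189.7,75,201.8)
im,ci=snap('wrist','w15.png')
cv2.imwrite('pics/z15.png',np.hstack([cv2.resize(im[110:190,80:165],None,fx=4,fy=4),cv2.resize(im[110:190,475:560],None,fx=4,fy=4)]))
E
```

```text
pos [518.5 190.1  82.7] yaw -158.0 w 9.5 t 23.3 F [-2.5  2.1 -2.8] | shift cm [ 0.02 -0.02  0.77] twist 0.003 q6 -96
```

The flange is 8 mm below the pin tips with hardly any force, so the pins are in the holes. Carrying on down.

Emit:
apply_moves --commands "0 0 0.3 0 -1;0 0 0.6 0 -1;0 0 0.8 0 -1;0 0 0.8 0 -1"

```text
time: 23.72
ee_pos: [519.6, 190.2, 75.0]
orientation: [[-0.927, -0.373, 0.043], [-0.373, 0.928, -0.01], [-0.036, -0.026, -0.999]]
wrist_force: [-2.9, 1.9, 8.5]
gripper_width: 9.5
```

```bash
python3 - <<'E'
from h import *
to(518.7,189.7,75,201.8)
E
```

```text
pos [519.6 190.2  75. ] yaw -158.1 w 9.5 t 23.7 F [-2.9  1.9  8.5] | shift cm [ 0.11 -0.02 -0.  ] twist 0.003 q6 -96
```

Emit:
apply_moves --commands "0 0 0 0 -0.2;0 0 0 0 -0.2;0 0 0 0 -0.2;0 0 0 0 -0.2;0 0 0 0 -0.2"

```text
time: 24.13
ee_pos: [519.6, 190.1, 74.9]
orientation: [[-0.927, -0.373, 0.043], [-0.373, 0.928, -0.01], [-0.036, -0.026, -0.999]]
wrist_force: [-0.4, 0.1, -0.1]
gripper_width: 34.3
```

Emit:
apply_moves --commands "0 0 -3 0 -0.2;0 0 -7 0 -0.2;0 0 -10 0 -0.2;0 0 -10 0 0;0 0 -10 0 0"

```text
time: 24.55
ee_pos: [516.2, 191.4, 176.5]
orientation: [[-0.927, -0.373, 0.046], [-0.373, 0.928, -0.01], [-0.04, -0.026, -0.999]]
wrist_force: [0.8, 0.1, -0.3]
gripper_width: 42.7
```

Emit:
apply_moves --commands "3 0 -4 0 1;6 0 -8 0 1;6 0 -11 0 1;6 0 -11 0 1;6 0 -11 0 1"

```text
time: 24.97
ee_pos: [455.7, 170.1, 285.4]
orientation: [[-0.927, -0.373, 0.049], [-0.373, 0.928, -0.009], [-0.043, -0.027, -0.999]]
wrist_force: [0.9, 1.0, -1.0]
gripper_width: 85.5
```

```bash
python3 - <<'E'
from h import *
to(518.7,189.7,75,201.8)
snap('wrist');im,ci=snap('wrist','w16.png');np.save('ci16.npy',ci['T'])
R=np.array(manip.get_obs()['orientation'])
b=R[:2,:2]@np.array([1.4,-2.8])
h=cv2.cvtColor(im,cv2.COLOR_BGR2HSV);blue=((h[...,0]>100)&(h[...,0]<130)&(h[...,1]>110)).astype(np.uint8)
x=np.array([np.cos(np.radians(21.82)),np.sin(np.radians(21.82))]);y=np.array([-x[1],x[0]])
pts=[]
for s in (92,-92):
  for a in (-56,56):
    P=np.array([518.7,189.7])+a*x+s*y+b
    q=proj(ci,[*P,74])[0];print(a,s,q.round(1),'pin tip',proj(ci,[*P,86])[0].round(1))
    u,v=q.astype(int)
    n,l,st,ce=cv2.connectedComponentsWithStats((1-blue[v-15:v+16,u-15:u+16]).astype(np.uint8))
    for i in range(1,n):
        if 10<st[i,4]<300: print('  blob',(ce[i]+[u-15,v-15]).round(1),st[i,4])
s,cs=snap('side','s16.png')
c=proj(cs,[515,190,80])[0].astype(int)
A=cv2.resize(s[c[1]-50:c[1]+50,c[0]-65:c[0]+65],(520,400),interpolation=cv2.INTER_CUBIC)
cv2.imwrite('pics/fin.png',A)
E
```

```text
pos [455.7 170.1 285.4] yaw -158.1 w 85.5 t 25.0 F [ 0.9  1.  -1. ] | shift cm [-5.68  0.03 21.31] twist 0.003 q6 -97
-56 92 [399.7 178.6] pin tip [402.  181.4]
  blob [404.4 170.9] 248
  blob [400.6 179.4] 89
56 92 [392.2 264.7] pin tip [394.  269.6]
  blob [396.7 271.5] 288
  blob [393.6 265.8] 72
-56 -92 [240.1 177.6] pin tip [237.3 180.2]
  blob [242.4 178.6] 77
56 -92 [247.6 262.7] pin tip [245.2 267.6]
  blob [249.6 264. ] 65
```

The tray's holes appear within 2 mm of where seated ones should, and the contact height (75.0) matches the expected 74.7, so the tray is seated level. Next, the trims: moving over the cabinet top.

Emit:
apply_moves --commands "-4 0 0.5 0 1;-8 0.3 1 0 1;-12 0.3 2 0 1;-15 0.3 2.5 0 1;-15.5 0.3 2.5 0 1"

```text
time: 25.53
ee_pos: [601.9, 231.6, 258.8]
orientation: [[-0.927, -0.373, 0.041], [-0.374, 0.928, -0.011], [-0.034, -0.025, -0.999]]
wrist_force: [-1.7, -0.5, -0.4]
gripper_width: 85.4
```

Emit:
apply_moves --commands "0 0 0 0 1;0 0 0 0 1"

```text
time: 25.7
ee_pos: [601.4, 231.4, 256.1]
orientation: [[-0.927, -0.373, 0.037], [-0.374, 0.928, -0.012], [-0.03, -0.025, -0.999]]
wrist_force: [-0.5, -0.1, 0.5]
gripper_width: 85.4
```

```bash
python3 - <<'E'
from h import *
to(610,235,260,201.8)
im,ci=snap('wrist','w17.png');np.save('ci17.npy',ci['T'])
for n,P in (('trim2',(615,288,138)),('trim1',(652,193,138))): print(n,proj(ci,P)[0])
h=cv2.cvtColor(im,cv2.COLOR_BGR2HSV)
br=(h[...,0]>12)&(h[...,0]<30)&(h[...,1]>150)&(h[...,2]>90)
rect(im,ci,br,proj(ci,(652,193,138))[0],125)
cv2.imwrite('pics/brmask.png',br.astype(np.uint8)*255)
E
```

```text
pos [601.4 231.4 256.1] yaw -158.1 w 85.4 t 25.7 F [-0.5 -0.1  0.5] | shift cm [-0.94  0.   -0.37] twist 0.003 q6 -95
trim2 [378.1141078 232.6906121]
trim1 [264.83508577 230.5036329 ]
rect c 651.4 191.9 size 78.3 x 26.4 ang(w side) 15.6 px [ 252  183   32   78 1952] [267. 221.]
```

View pics/w17.png

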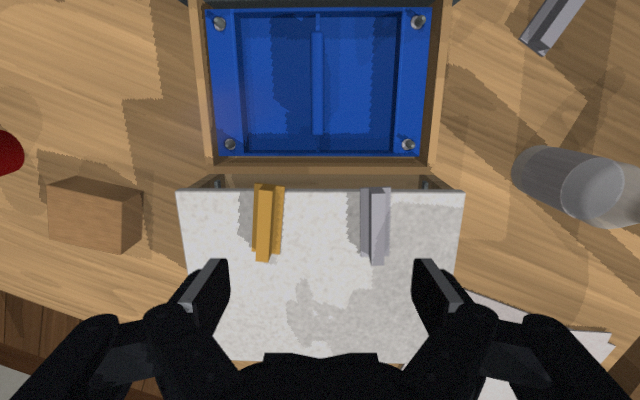

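The view shows the tray seated with all four pins up through its holes at (219,23), (418,21), (230,144) and (408,144). Brass trim1 is at about (266,222) and silver trim2 at about (376,226), both rib up. I'm out of picture views, so I'll take the rest from numbers.

```bash
python3 - <<'E'
from h import *
im=cv2.imread('pics/w17.png');h=cv2.cvtColor(im,cv2.COLOR_BGR2HSV);g=cv2.cvtColor(im,cv2.COLOR_BGR2GRAY)
for r in (195,225,255): print('brass',r,list(zip(range(246,290,2),h[r,246:290:2,2],h[r,246:290:2,1])))
for r in (195,225,255): print('silv',r,list(zip(range(356,396,2),g[r,356:396:2])))
print('brass col',[(v,int(h[v,264,2]),int(h[v,264,1])) for v in range(176,272,3)])
print('silv col',[(v,int(g[v,379])) for v in range(176,275,3)])
E
```

```text
brass 195 [(246, np.uint8(151), np.uint8(10)), (248, np.uint8(152), np.uint8(7)), (250, np.uint8(154), np.uint8(8)), (252, np.uint8(155), np.uint8(10)), (254, np.uint8(138), np.uint8(161)), (256, np.uint8(136), np.uint8(156)), (258, np.uint8(161), np.uint8(154)), (260, np.uint8(185), np.uint8(157)), (262, np.uint8(185), np.uint8(159)), (264, np.uint8(185), np.uint8(156)), (266, np.uint8(185), np.uint8(153)), (268, np.uint8(184), np.uint8(158)), (270, np.uint8(183), np.uint8(159)), (272, np.uint8(145), np.uint8(160)), (274, np.uint8(115), np.uint8(160)), (276, np.uint8(148), np.uint8(157)), (278, np.uint8(151), np.uint8(159)), (280, np.uint8(171), np.uint8(154)), (282, np.uint8(177), np.uint8(153)), (284, np.uint8(164), np.uint8(56)), (286, np.uint8(207), np.uint8(5)), (288, np.uint8(203), np.uint8(3))]
brass 225 [(246, np.uint8(153), np.uint8(8)), (248, np.uint8(153), np.uint8(10)), (250, np.uint8(156), np.uint8(8)), (252, np.uint8(146), np.uint8(59)), (254, np.uint8(136), np.uint8(158)), (256, np.uint8(144), np.uint8(159)), (258, np.uint8(184), np.uint8(157)), (260, np.uint8(184), n
[... 2911 characters left out ...]
 (218, 184, 155), (221, 186, 155), (224, 182, 158), (227, 184, 159), (230, 184, 159), (233, 184, 158), (236, 187, 155), (239, 185, 156), (242, 185, 157), (245, 187, 154), (248, 184, 158), (251, 185, 157), (254, 185, 157), (257, 187, 154), (260, 186, 158), (263, 194, 7), (266, 208, 6), (269, 204, 4)]
silv col [(176, 91), (179, 90), (182, 86), (185, 89), (188, 84), (191, 84), (194, 168), (197, 164), (200, 169), (203, 168), (206, 167), (209, 164), (212, 164), (215, 165), (218, 167), (221, 166), (224, 169), (227, 166), (230, 159), (233, 148), (236, 149), (239, 147), (242, 150), (245, 147), (248, 151), (251, 149), (254, 153), (257, 149), (260, 148), (263, 150), (266, 181), (269, 179), (272, 175)]
```

```bash
python3 - <<'E'
from h import *
ci=camera_info('wrist');ci['T']=np.load('ci17.npy');R=np.array(manip.get_obs()['orientation']);b=R[:2,:2]@np.array([1.4,-2.8])
for n,c,p,q,e in (('brass',(263.3,225.5),(265.2,195),(261.8,255),((265,190),(261.5,261))),('silver',(377.8,228.5),(377.9,195),(377.7,255),((378,192.5),(377.8,264.5)))):
    C=onz(ci,*c,138)[:2]-b;d=onz(ci,*q,138)-onz(ci,*p,138);ya=np.degrees(np.arctan2(d[1],d[0]))
    E=[onz(ci,*k,138) for k in e];C2=(E[0]+E[1])[:2]/2-b
    print(n,C.round(1),C2.round(1),'axis yaw %.1f'%ya,'len %.1f'%np.linalg.norm(E[0]-E[1]));to(C2[0],C2[1],165,ya+180)
E
```

```text
brass [648.1 193.3] [649.5 193.6] axis yaw 15.5 len 69.5
pos [601.  231.3 257. ] yaw -158.1 w 85.4 t 25.8 F [-0.1 -0.3 -0.8] | shift cm [-2.81 -5.07  9.42] twist 0.113 q6 -95
silver [611.7 289.1] [612.9 289.8] axis yaw 25.1 len 69.9
pos [601.  231.3 257. ] yaw -158.1 w 85.4 t 25.8 F [-0.1 -0.3 -0.8] | shift cm [-3.01  5.22  9.17] twist -0.055 q6 -95
```

Both trims measure 70 mm, which confirms trim2. Grasping the silver one first.

Emit:
apply_moves --commands "-1.5 2.6 2 -0.03 1;-3 5.2 5 -0.055 1;-3 5.2 8 -0.055 1;-3 5.2 9 -0.055 1;-3 5.2 9 -0.055 1"

```text
time: 26.17
ee_pos: [610.5, 288.5, 164.1]
orientation: [[-0.905, -0.423, 0.033], [-0.424, 0.906, -0.014], [-0.023, -0.027, -0.999]]
wrist_force: [-0.6, -0.9, 1.3]
gripper_width: 85.5
```

```bash
python3 - <<'E'
from h import *
to(612.9,289.8,124,205.1)
E
```

```text
pos [610.5 288.5 164.1] yaw -154.9 w 85.5 t 26.2 F [-0.6 -0.9  1.3] | shift cm [-0.17  0.12  4.01] twist -0.000 q6 -94
```

Emit:
apply_moves --commands "-0.2 0.1 2 0 1;-0.2 0.1 3.5 0 1;-0.2 0.1 4 0 1;-0.2 0.1 4 0 1" --grip_force 60

```text
time: 26.5
ee_pos: [613.1, 288.9, 124.8]
orientation: [[-0.906, -0.423, 0.032], [-0.423, 0.906, -0.014], [-0.023, -0.027, -0.999]]
wrist_force: [0.4, -1.1, -0.2]
gripper_width: 85.4
```

Emit:
apply_moves --commands "0 0 0 0 -1;0 0 0 0 -1;0 0 0 0 -1;0 0 0 0 -1;0 0 0 0 -1"

```text
time: 26.92
ee_pos: [613.3, 288.9, 125.4]
orientation: [[-0.906, -0.423, 0.033], [-0.423, 0.906, -0.014], [-0.024, -0.027, -0.999]]
wrist_force: [0.1, 0.1, 0.0]
gripper_width: 25.3
```

Emit:
apply_moves --commands "0 0 0 0 -1;0 0 0 0 -1;0 0 0 0 -1;0 0 0 0 -1"

```text
time: 27.25
ee_pos: [613.4, 289.0, 125.8]
orientation: [[-0.906, -0.423, 0.033], [-0.423, 0.906, -0.014], [-0.024, -0.027, -0.999]]
wrist_force: [-1.8, -1.4, 6.4]
gripper_width: 10.2
```

```bash
python3 - <<'E'
from h import *
to(612.9,289.8,124,205.1)
E
```

```text
pos [613.4 289.  125.8] yaw -155.0 w 10.2 t 27.2 F [-1.8 -1.4  6.4] | shift cm [0.01 0.1  0.18] twist -0.001 q6 -93
```

Emit:
apply_moves --commands "0 0 -2 0 -1;0 0 -5 0 -1;0 0 -7 0 -1;0 0 -7 0 -1;0 0 -7 0 -1"

```text
time: 27.67
ee_pos: [611.5, 290.2, 196.7]
orientation: [[-0.906, -0.423, 0.035], [-0.423, 0.906, -0.013], [-0.026, -0.027, -0.999]]
wrist_force: [0.2, -0.5, -1.0]
gripper_width: 10.1
```

```bash
python3 - <<'E'
from h import *
to(503,229,190,201.8)
E
```

```text
pos [611.5 290.2 196.7] yaw -154.9 w 10.1 t 27.7 F [ 0.2 -0.5 -1. ] | shift cm [12.43 -0.94  0.37] twist 0.057 q6 -94
```

Emit:
apply_moves --commands "4 -0.3 0 0.02 -1;8 -0.6 0 0.04 -1;12.4 -0.9 0.3 0.057 -1;12.4 -0.9 0.3 0.057 -1;12.4 -0.9 0.3 0.057 -1"

```text
time: 28.08
ee_pos: [499.8, 228.1, 189.4]
orientation: [[-0.928, -0.37, 0.031], [-0.371, 0.929, -0.015], [-0.023, -0.025, -0.999]]
wrist_force: [1.0, 0.6, 0.0]
gripper_width: 10.3
```

```bash
python3 - <<'E'
from h import *
to(503,229,64,201.8)
E
```

```text
pos [499.8 228.1 189.4] yaw -158.2 w 10.3 t 28.1 F [1.  0.6 0. ] | shift cm [-0.04  0.28 12.54] twist -0.001 q6 -92
```

Emit:
apply_moves --commands "0 0.28 3.5 0 -1;0 0.28 7 0 -1;0 0.28 10 0 -1;0 0.28 12 0 -1;0 0.28 12.2 0 -1"

```text
time: 28.5
ee_pos: [501.2, 228.4, 63.3]
orientation: [[-0.929, -0.37, 0.026], [-0.371, 0.929, -0.017], [-0.018, -0.025, -1.0]]
wrist_force: [-0.5, -0.7, -0.5]
gripper_width: 10.4
```

```bash
python3 - <<'E'
from h import *
to(503,229,61,201.8)
E
```

```text
pos [501.2 228.4  63.3] yaw -158.2 w 10.4 t 28.5 F [-0.5 -0.7 -0.5] | shift cm [-0.19 -0.    0.23] twist -0.001 q6 -91
```

Emit:
apply_moves --commands "0 0 0.2 0 -1;0 0 0.2 0 -1;0 0 0.2 0 -0.3;0 0 0.2 0 -0.3;0 0 0.2 0 -0.3"

```text
time: 28.92
ee_pos: [501.8, 228.6, 62.1]
orientation: [[-0.929, -0.37, 0.027], [-0.371, 0.929, -0.016], [-0.019, -0.025, -1.0]]
wrist_force: [-0.5, -0.1, 0.6]
gripper_width: 29.6
```

Emit:
apply_moves --commands "0 0 0 0 -0.3;0 0 0 0 -0.3;0 0 -4 0 -0.3;0 0 -8 0 -0.3;0 0 -8 0 -0.3"

```text
time: 29.33
ee_pos: [502.3, 231.1, 148.3]
orientation: [[-0.928, -0.37, 0.035], [-0.371, 0.929, -0.013], [-0.028, -0.025, -0.999]]
wrist_force: [2.2, 0.3, 1.7]
gripper_width: 30.0
```

Emit:
apply_moves --commands "0 0 -3 0 -0.3;0 0 -6 0 1;0 0 -6 0 1;0 0 -6 0 1"

```text
time: 29.67
ee_pos: [501.1, 232.2, 210.1]
orientation: [[-0.928, -0.37, 0.039], [-0.371, 0.929, -0.012], [-0.031, -0.026, -0.999]]
wrist_force: [0.1, -0.4, -0.7]
gripper_width: 65.2
```

```bash
python3 - <<'E'
from h import *
to(649.5,193.6,190,195.5)
im,ci=snap('wrist','w18.png');R=np.array(manip.get_obs()['orientation']);print(R[:,2].round(3))
b=R[:2,:2]@np.array([1.4,-2.8])
print('trim expected px',proj(ci,[501.5+b[0],228.4+b[1],73])[0])
g=cv2.cvtColor(im,cv2.COLOR_BGR2HSV);m=(g[...,1]<70)&(g[...,2]>90)
u,v=proj(ci,[501.5+b[0],228.4+b[1],73])[0].astype(int);mm=np.zeros_like(m);mm[max(0,v-70):v+70,u-45:u+45]=m[max(0,v-70):v+70,u-45:u+45]
rect(im,ci,mm,(u,v),62)
E
```

```text
pos [501.1 232.2 210.1] yaw -158.2 w 65.2 t 29.7 F [ 0.1 -0.4 -0.7] | shift cm [-12.28  -9.03   2.63] twist 0.110 q6 -92
[ 0.036 -0.013 -0.999]
trim expected px [318.59243593 187.41399813]
rect c 502.7 227.9 size 75.2 x 26.7 ang(w side) 20.9 px [ 307  147   29   77 2073] [321. 183.]
```

Trim2 lies flat in the tray at (502.7, 227.9). Next, the brass trim.

Emit:
apply_moves --commands "-3 -2.5 0 0.03 1;-6 -5 0 0.06 1;-9 -7 0 0.09 1;-12.3 -9 0.5 0.11 1;-12.3 -9 2 0.11 1"

```text
time: 30.13
ee_pos: [655.2, 192.1, 194.9]
orientation: [[-0.964, -0.263, 0.042], [-0.263, 0.965, -0.013], [-0.037, -0.023, -0.999]]
wrist_force: [-0.4, -1.1, -1.0]
gripper_width: 85.5
```

Emit:
apply_moves --commands "0 0 0 0 1;0 0 0 0 1;0 0 0 0 1"

```text
time: 30.38
ee_pos: [654.5, 192.1, 194.5]
orientation: [[-0.964, -0.263, 0.04], [-0.263, 0.965, -0.013], [-0.035, -0.023, -0.999]]
wrist_force: [0.5, -0.2, -0.4]
gripper_width: 85.8
```

```bash
python3 - <<'E'
from h import *
to(649.5,193.6,150,195.5)
im,ci=snap('wrist','w19.png');R=np.array(manip.get_obs()['orientation'])
b=R[:2,:2]@np.array([1.4,-2.8])
q=proj(ci,[649.5+b[0],193.6+b[1],138])[0];print(q)
h=cv2.cvtColor(im,cv2.COLOR_BGR2HSV);m=(h[...,0]>12)&(h[...,0]<30)&(h[...,1]>130)&(h[...,2]>172)
r=rect(im,ci,m,q,138);to(r[0]-b[0],r[1]-b[1],124)
E
```

```text
pos [654.5 192.1 194.5] yaw -164.7 w 85.8 t 30.4 F [ 0.5 -0.2 -0.4] | shift cm [0.6  0.38 4.42] twist -0.004 q6 -93
[324.49815491 214.57863763]Traceback (most recent call last):
  File "<stdin>", line 7, in <module>
  File "h.py", line 26, in rect
    k=min((i for i in range(1,n) if s[i,4]>60),key=lambda i:np.hypot(*(c[i]-seed)))
ValueError: min() iterable argument is empty
```

Emit:
apply_moves --commands "0.7 0.45 2 0 1;0.7 0.45 4.5 0 1;0.7 0.45 7 0 1;0.7 0.45 7 0 1;0.7 0.45 7 0 1"

```text
time: 30.85
ee_pos: [648.4, 194.1, 124.9]
orientation: [[-0.964, -0.264, 0.039], [-0.264, 0.964, -0.013], [-0.035, -0.023, -0.999]]
wrist_force: [0.4, -0.3, 0.8]
gripper_width: 85.8
```

Emit:
apply_moves --commands "0 0 0 0 -1;0 0 0 0 -1;0 0 0 0 -1;0 0 0 0 -1;0 0 0 0 -1"

```text
time: 31.27
ee_pos: [648.7, 194.2, 125.6]
orientation: [[-0.964, -0.264, 0.04], [-0.264, 0.964, -0.013], [-0.036, -0.023, -0.999]]
wrist_force: [0.5, 0.3, 0.0]
gripper_width: 25.8
```

Emit:
apply_moves --commands "0 0 0 0 -1;0 0 0 0 -1;0 0 0 0 -1;0 0 0 0 -1"

```text
time: 31.6
ee_pos: [648.8, 194.2, 126.1]
orientation: [[-0.964, -0.264, 0.041], [-0.264, 0.964, -0.013], [-0.036, -0.023, -0.999]]
wrist_force: [-1.9, 0.2, 6.7]
gripper_width: 10.3
```

```bash
python3 - <<'E'
from h import *
to(649.5,193.6,124,195.5)
E
```

```text
pos [648.8 194.2 126.1] yaw -164.7 w 10.3 t 31.6 F [-1.9  0.2  6.7] | shift cm [-0.04 -0.07  0.21] twist -0.003 q6 -93
```

Emit:
apply_moves --commands "0 0 -2 0 -1;0 0 -5 0 -1;0 0 -7 0 -1;0 0 -7 0 -1;0 0 -7 0 -1"

```text
time: 32.02
ee_pos: [646.5, 195.2, 197.0]
orientation: [[-0.964, -0.264, 0.043], [-0.264, 0.964, -0.012], [-0.038, -0.023, -0.999]]
wrist_force: [0.1, 0.5, -0.3]
gripper_width: 10.3
```

```bash
python3 - <<'E'
from h import *
to(534,151.6,190,201.8)
E
```

```text
pos [646.5 195.2 197. ] yaw -164.7 w 10.3 t 32.0 F [ 0.1  0.5 -0.3] | shift cm [12.02 -1.22  0.28] twist -0.113 q6 -93
```

Emit:
apply_moves --commands "4 -0.4 0 -0.03 -1;8 -0.8 0 -0.07 -1;12 -1.2 0.3 -0.113 -1;12 -1.2 0.3 -0.113 -1;12 -1.2 0.3 -0.113 -1"

```text
time: 32.43
ee_pos: [531.0, 151.0, 188.4]
orientation: [[-0.928, -0.37, 0.039], [-0.371, 0.929, -0.013], [-0.031, -0.026, -0.999]]
wrist_force: [0.9, 0.2, -0.5]
gripper_width: 10.2
```

```bash
python3 - <<'E'
from h import *
to(534,151.6,64,201.8)
E
```

```text
pos [531.  151.  188.4] yaw -158.2 w 10.2 t 32.4 F [ 0.9  0.2 -0.5] | shift cm [ 0.09  0.27 12.44] twist -0.000 q6 -101
```

Emit:
apply_moves --commands "0.1 0.28 3.5 0 -1;0.1 0.28 7 0 -1;0.1 0.28 10 0 -1;0.1 0.28 12 0 -1;0.1 0.28 12.2 0 -1"

```text
time: 32.85
ee_pos: [532.7, 151.5, 62.4]
orientation: [[-0.928, -0.37, 0.034], [-0.371, 0.929, -0.014], [-0.026, -0.025, -0.999]]
wrist_force: [-0.8, -0.5, -0.4]
gripper_width: 10.1
```

```bash
python3 - <<'E'
from h import *
to(534,151.6,61.3,201.8)
E
```

```text
pos [532.7 151.5  62.4] yaw -158.2 w 10.1 t 32.9 F [-0.8 -0.5 -0.4] | shift cm [-0.12 -0.03  0.11] twist -0.001 q6 -100
```

Emit:
apply_moves --commands "0 0 0.1 0 -1;0 0 0.1 0 -1;0 0 0.1 0 -0.3;0 0 0.1 0 -0.3;0 0 0.1 0 -0.3"

```text
time: 33.27
ee_pos: [533.3, 151.6, 62.2]
orientation: [[-0.928, -0.37, 0.035], [-0.371, 0.929, -0.014], [-0.028, -0.026, -0.999]]
wrist_force: [1.4, -0.6, 0.3]
gripper_width: 30.1
```

Emit:
apply_moves --commands "0 0 0 0 -0.3;0 0 0 0 -0.3;0 0 -3 0 -0.3;0 0 -6 0 -0.3;0 0 -9 0 -0.3"

```text
time: 33.68
ee_pos: [529.7, 152.8, 153.2]
orientation: [[-0.928, -0.37, 0.034], [-0.371, 0.929, -0.014], [-0.027, -0.025, -0.999]]
wrist_force: [1.1, 1.0, 0.8]
gripper_width: 29.8
```

Emit:
apply_moves --commands "0 0 -3 0 -0.3;0 0 -6 0 1;0 0 -6 0 1;0 0 -6 0 1"

```text
time: 34.02
ee_pos: [528.5, 153.8, 214.9]
orientation: [[-0.928, -0.37, 0.038], [-0.371, 0.929, -0.013], [-0.03, -0.026, -0.999]]
wrist_force: [-0.0, 0.3, -0.4]
gripper_width: 65.1
```

```bash
python3 - <<'E'
from h import *
to(388,137.5,190,201.8)
im,ci=snap('wrist','w20.png');R=np.array(manip.get_obs()['orientation'])
b=R[:2,:2]@np.array([1.4,-2.8])
q=proj(ci,[533+b[0],151.6+b[1],62])[0];print(q)
h=cv2.cvtColor(im,cv2.COLOR_BGR2HSV);m=(h[...,0]>10)&(h[...,0]<35)&(h[...,1]>110)&(h[...,2]>60);print(m.sum())
mm=np.zeros_like(m);u,v=q.astype(int);mm[max(0,v-70):v+70,u-45:u+45]=m[max(0,v-70):v+70,u-45:u+45]
rect(im,ci,mm,q,62)
# tray holes
blue=((h[...,0]>100)&(h[...,0]<130)&(h[...,1]>110)).astype(np.uint8)
x=np.array([np.cos(np.radians(21.82)),np.sin(np.radians(21.82))]);y=np.array([-x[1],x[0]])
for s in (92,-92):
  for a in (-56,56):
    q=proj(ci,[*(np.array([518.7,189.7])+a*x+s*y+b),74])[0];u,v=q.astype(int)
    if not(20<v<380): continue
    n,l,st,ce=cv2.connectedComponentsWithStats((1-blue[v-15:v+16,u-15:u+16]).astype(np.uint8))
    print(a,s,q.round(1),[((ce[i]+[u-15,v-15]).round(1).tolist(),int(st[i,4])) for i in range(1,n) if 20<st[i,4]<300])
E
```

```text
pos [528.5 153.8 214.9] yaw -158.2 w 65.1 t 34.0 F [-0.   0.3 -0.4] | shift cm [13.72  3.75  1.98] twist -0.000 q6 -101
[319.1577804  187.59722195]
26649
rect c 534.9 150.7 size 75.1 x 26.3 ang(w side) 22.5 px [ 307  152   28   75 1907] [320. 187.]
-56 92 [469.8 131.5] [([469.0, 117.5], 124), ([471.1, 133.6], 178)]
56 92 [453. 247.] [([455.1, 248.8], 133), ([454.8, 259.7], 115)]
-56 -92 [260.7 131.1] [([253.2, 125.9], 267), ([264.0, 133.5], 143)]
56 -92 [267.7 245.5] [([258.3, 249.2], 256), ([270.6, 247.4], 106)]
```

Both trims are flat in the tray and the tray is still seated. Now closing the fingers, moving in front of the drawer and pushing it home.

Emit:
apply_moves --commands "4 1 0 0 -1;8 2 0 0 -1;12 3 0 0 -1;13.7 3.8 0 0 -1;13.7 3.8 0 0 -1"

```text
time: 34.48
ee_pos: [381.0, 137.5, 207.3]
orientation: [[-0.928, -0.371, 0.03], [-0.371, 0.928, -0.015], [-0.022, -0.025, -0.999]]
wrist_force: [0.3, -0.3, -0.3]
gripper_width: 14.0
```

Emit:
apply_moves --commands "0 0 0 0 -1;0 0 0 0 -1;0 0 0 0 -1"

```text
time: 34.73
ee_pos: [381.7, 137.5, 206.9]
orientation: [[-0.928, -0.371, 0.029], [-0.371, 0.929, -0.015], [-0.022, -0.024, -0.999]]
wrist_force: [-0.5, 0.2, 0.6]
gripper_width: -0.2
```

```bash
python3 - <<'E'
from h import *
to(388,137.5,76,201.8)
E
```

```text
pos [381.7 137.5 206.9] yaw -158.2 w -0.2 t 34.7 F [-0.5  0.2  0.6] | shift cm [-0.3   0.08 13.1 ] twist -0.000 q6 -99
```

Emit:
apply_moves --commands "0 0.1 3 0 -1;0 0.1 7 0 -1;0 0.1 11 0 -1;0 0.1 13 0 -1;0 0.1 13 0 -1"

```text
time: 35.15
ee_pos: [384.1, 136.1, 73.5]
orientation: [[-0.929, -0.37, 0.023], [-0.371, 0.929, -0.016], [-0.016, -0.023, -1.0]]
wrist_force: [-0.8, -0.2, 0.7]
gripper_width: -0.0
```

Emit:
apply_moves --commands "-1 0 0 0 -1;-2 0 0 0 -1;-3 0 0 0 -1;-4 0 0 0 -1;-5 0 0 0 -1"

```text
time: 35.57
ee_pos: [432.2, 155.2, 75.3]
orientation: [[-0.929, -0.37, 0.025], [-0.371, 0.929, -0.016], [-0.018, -0.024, -1.0]]
wrist_force: [-2.9, -0.5, 2.3]
gripper_width: 0.5
```

```bash
python3 - <<'E'
from h import *
to(600,222,76,201.8)
E
```

```text
pos [432.2 155.2  75.3] yaw -158.2 w 0.5 t 35.6 F [-2.9 -0.5  2.3] | shift cm [-18.06  -0.02   0.25] twist -0.001 q6 -97
```

Emit:
apply_moves --commands "-1 0 0 0 -1;-2 0 0 0 -1;-3 0 0 0 -1;-4 0 0 0 -1;-5 0 0 0 -1"

```text
time: 35.98
ee_pos: [479.5, 174.2, 76.3]
orientation: [[-0.929, -0.37, 0.025], [-0.371, 0.929, -0.015], [-0.018, -0.024, -1.0]]
wrist_force: [-1.1, 0.3, -0.0]
gripper_width: 0.1
```

Emit:
apply_moves --commands "-1 0 0 0 -1;-2 0 0 0 -1;-3 0 0 0 -1;-4 0 0 0 -1;-5 0 0 0 -1"

```text
time: 36.4
ee_pos: [526.7, 193.0, 77.1]
orientation: [[-0.929, -0.37, 0.025], [-0.371, 0.929, -0.016], [-0.017, -0.024, -1.0]]
wrist_force: [-1.0, -1.0, -0.3]
gripper_width: -0.1
```

Emit:
apply_moves --commands "-0.8 0 0 0 -1;-1.6 0 0 0 -1;-2.4 0 0 0 -1;-3.2 0 0 0 -1;-4 0 0 0 -1"

```text
time: 36.82
ee_pos: [564.4, 208.1, 77.8]
orientation: [[-0.929, -0.37, 0.025], [-0.371, 0.929, -0.016], [-0.017, -0.024, -1.0]]
wrist_force: [-1.3, 0.3, -1.1]
gripper_width: -0.2
```

```bash
python3 - <<'E'
from h import *
to(600,222,76,201.8)
E
```

```text
pos [564.4 208.1  77.8] yaw -158.2 w -0.2 t 36.8 F [-1.3  0.3 -1.1] | shift cm [-3.82 -0.02  0.24] twist -0.001 q6 -96
```

Emit:
apply_moves --commands "-0.4 0 0 0 -1;-0.8 0 0.1 0 -1;-1.2 0 0.1 0 -1;-1.6 0 0.1 0 -1;-1.6 0 0.1 0 -1"

```text
time: 37.23
ee_pos: [579.1, 213.9, 77.0]
orientation: [[-0.929, -0.37, 0.024], [-0.371, 0.929, -0.016], [-0.016, -0.024, -1.0]]
wrist_force: [0.3, 0.3, -0.5]
gripper_width: -0.3
```

Emit:
apply_moves --commands "-0.3 0 0 0 -1;-0.6 0 0 0 -1;-0.8 0 0 0 -1;-0.8 0 0 0 -1;-0.8 0 0 0 -1"

```text
time: 37.65
ee_pos: [586.0, 216.8, 76.9]
orientation: [[-0.929, -0.37, 0.022], [-0.371, 0.929, -0.016], [-0.015, -0.024, -1.0]]
wrist_force: [-5.2, -2.0, 2.6]
gripper_width: -0.0
```

```bash
python3 - <<'E'
from h import *
to(600,222,76,201.8)
im,ci=snap('top','t21.png')
snap('side','s21.png')
E
```

```text
pos [586.  216.8  76.9] yaw -158.2 w -0.0 t 37.6 F [-5.2 -2.   2.6] | shift cm [-1.49 -0.03  0.12] twist -0.001 q6 -95
```

The catch is resisting at about 5.5 N. I'll keep pushing in small steps.

Emit:
apply_moves --commands "-0.2 0 0 0 -1;-0.4 0 0 0 -1;-0.5 0 0 0 -1;-0.5 0 0 0 -1"

```text
time: 38.08
ee_pos: [586.1, 216.9, 76.6]
orientation: [[-0.929, -0.371, 0.013], [-0.371, 0.928, -0.02], [-0.005, -0.023, -1.0]]
wrist_force: [-28.3, -13.6, 24.1]
gripper_width: 0.1
```

Emit:
apply_moves --commands "-0.2 0 0 0 -1;-0.4 0 0 0 -1;-0.5 0 0 0 -1;-0.5 0 0 0 -1"

```text
time: 38.42
ee_pos: [586.0, 217.0, 76.3]
orientation: [[-0.929, -0.371, 0.004], [-0.371, 0.928, -0.023], [0.005, -0.023, -1.0]]
wrist_force: [-31.2, -14.0, 25.7]
gripper_width: -0.1
```

Emit:
apply_moves --commands "-0.2 0 0 0 -1;-0.4 0 0 0 -1;-0.4 0 0 0 -1;-0.4 0 0 0 -1"

```text
time: 38.75
ee_pos: [585.8, 217.0, 75.9]
orientation: [[-0.929, -0.371, -0.004], [-0.371, 0.928, -0.026], [0.013, -0.023, -1.0]]
wrist_force: [-26.1, -11.8, 19.7]
gripper_width: 0.2
```

It now meets a solid stop at about 30 N, well above the catch force, so it's probably home. Backing off to check the gap between the front face and the top board.

Emit:
apply_moves --commands "2 0 0 0 -1;5 0 0 0 -1;8 0 0 0 -1;10 0 0 0 -1;10 0 0 0 -1"

```text
time: 39.17
ee_pos: [489.2, 178.7, 77.3]
orientation: [[-0.929, -0.371, -0.007], [-0.371, 0.928, -0.027], [0.016, -0.023, -1.0]]
wrist_force: [0.6, 0.6, -0.1]
gripper_width: -0.0
```

Emit:
apply_moves --commands "0 0 -4 0 1;0 0 -8 0 1;0 0 -12 0 1;0 0 -15 0 1;0 0 -15 0 1"

```text
time: 39.58
ee_pos: [493.8, 184.0, 233.5]
orientation: [[-0.929, -0.371, 0.003], [-0.371, 0.928, -0.024], [0.006, -0.024, -1.0]]
wrist_force: [0.3, 0.8, 0.9]
gripper_width: 60.5
```

```bash
python3 - <<'E'
from h import *
snap('wrist');to(595,220,75)
im,ci=snap('wrist','w22.png');R=np.array(manip.get_obs()['orientation']);b=R[:2,:2]@np.array([1.4,-2.8])
x=np.array([np.cos(np.radians(21.82)),np.sin(np.radians(21.82))]);y=np.array([-x[1],x[0]])
h=cv2.cvtColor(im,cv2.COLOR_BGR2HSV)
W=np.array([518.7,189.7])
for s in (-100,70):
    print('y',s)
    for d in range(55,125,3):   # distance along drawer x from old well centre, at z=98
        q=proj(ci,[*(W+d*x+s*y+b),98])[0].astype(int)
        if 0<=q[0]<640 and 0<=q[1]<400: print(d,q,h[q[1],q[0]],end='; ')
    print()
E
```

```text
pos [492.7 183.6 230.7] yaw -158.2 w 68.1 t 39.6 F [ 0.5 -0.3 -0.5] | shift cm [-10.99  -0.05  15.47] twist 0.000 q6 -96
y -100
55 [218 273] [83 38 27]; 58 [218 276] [101  64  32]; 61 [218 279] [80 15 50]; 64 [218 281] [107  31  58]; 67 [219 284] [105  14  75]; 70 [219 287] [110  19  79]; 73 [219 289] [113  14  75]; 76 [220 292] [111  15 120]; 79 [220 294] [113  15 133]; 82 [220 297] [110  13 114]; 85 [220 299] [114  16  80]; 88 [221 302] [120  21  37]; 91 [221 304] [120 102  15]; 94 [221 307] [110 177  13]; 97 [222 309] [130  38  20]; 100 [222 312] [96 98 13]; 103 [222 314] [120  21  24]; 106 [222 317] [139  97  21]; 109 [223 319] [ 85 109  14]; 112 [223 322] [135 180  17]; 115 [223 324] [137  81  22]; 118 [224 326] [103  74  24]; 121 [224 329] [96 64 20]; 124 [224 331] [140  32  24]; 
y 70
55 [389 275] [120  10  26]; 58 [389 278] [120  51  20]; 61 [388 281] [105  15  34]; 64 [388 283] [90  8 34]; 67 [388 286] [94 48 37]; 70 [388 289] [140  23  34]; 73 [388 291] [128  28  36]; 76 [387 294] [103  36  49]; 79 [387 296] [110  17  46]; 82 [387 299] [105  33  62]; 85 [387 302] [95 19 81]; 88 [387 304] [100  10  73]; 91 [386 307] [95 21 74]; 94 [386 309] [93 30 76]; 97 [386 312] [110 126  65]; 100 [386 314] [115  70  66]; 103 [386 317] [15 12 85]; 106 [386 319] [20  8 90]; 109 [385 322] [ 20  10 160]; 112 [385 324] [ 17  12 191]; 115 [385 326] [ 13   9 190]; 118 [385 329] [ 17   9 189]; 121 [385 331] [ 23  11 186]; 124 [384 334] [ 19  11 184];
```

Emit:
apply_moves --commands "3 0 -3 0 1;7 0 -6 0 1;9 0 -6 0 1;9 0 -6 0 1;9 0 -6 0 1"

```text
time: 40.1
ee_pos: [407.6, 151.2, 289.5]
orientation: [[-0.929, -0.371, -0.003], [-0.371, 0.928, -0.026], [0.013, -0.023, -1.0]]
wrist_force: [0.5, 0.8, 0.8]
gripper_width: 85.2
```

```bash
python3 - <<'E'
from h import *
snap('wrist');im,ci=snap('wrist','w23.png');R=np.array(manip.get_obs()['orientation']);print(manip.get_obs()['ee_pos'],R[:,2].round(3))
x=np.array([np.cos(np.radians(21.82)),np.sin(np.radians(21.82))]);y=np.array([-x[1],x[0]]);W=np.array([518.7,189.7])
g=cv2.cvtColor(im,cv2.COLOR_BGR2HSV);b=R[:2,:2]@np.array([1.4,-2.8])
for s in (-110,-60,0,60,110):
  for z,dr in ((98,range(64,106,2)),(116,range(86,120,2))):
    print(s,z,' '.join('%d:%d/%d/%d'%(d,*g[q[1],q[0]]) for d in dr for q in [proj(ci,[*(W+d*x+s*y+b),z])[0].round().astype(int)] if 0<=q[0]<640 and 0<=q[1]<400))
im=cv2.imread('pics/w17.png');ci['T']=np.load('ci17.npy');g=cv2.cvtColor(im,cv2.COLOR_BGR2HSV)
for s in (0,80): print('w17',s,' '.join('%d:%d/%d/%d'%(d,*g[q[1],q[0]]) for d in range(86,120,2) for q in [proj(ci,[*(W+d*x+s*y+b),116])[0].round().astype(int)]))
E
```

```text
[408.68746634 151.53407104 288.96027544] [-0.004 -0.026 -1.   ]
-110 98 64:84/23/56 66:94/31/58 68:96/24/54 70:90/13/58 72:108/22/57 74:90/17/59 76:98/18/57 78:120/9/58 80:105/18/58 82:90/4/58 84:96/15/83 86:90/18/87 88:100/19/81 90:98/26/80 92:90/19/81 94:94/25/81 96:100/18/84 98:30/8/66 100:21/82/59 102:15/44/69 104:30/12/83
-110 116 86:22/39/72 88:15/12/83 90:18/14/89 92:23/11/91 94:18/13/102 96:10/11/137 98:15/3/192 100:15/3/191 102:17/9/192 104:24/7/190 106:0/4/192 108:0/2/137 110:12/12/109 112:97/164/14 114:143/49/21 116:90/28/18 118:94/89/23
-60 98 64:96/22/59 66:80/14/56 68:95/25/62 70:90/18/57 72:75/27/57 74:99/29/62 76:84/22/58 78:98/17/59 80:107/30/60 82:98/17/59 84:90/23/79 86:97/24/94 88:90/19/82 90:90/19/81 92:94/22/81 94:94/22/82 96:90/14/74 98:108/56/82 100:112/182/87 102:112/72/88 104:20/8/95
-60 116 86:114/59/87 88:15/15/103 90:15/11/95 92:12/13/101 94:15/7/76 96:120/27/28 98:117/153/15 100:120/78/13 102:165/36/14 104:115/85/18 106:120/128/12 108:120/75/17 110:158/128/16 112:120/13/19 114:60/98/13 116:90/40/19 118:80/45/17
0 98 64:98/18/58 66:84/26/49 68:105/21/49 7
[... 1205 characters left out ...]
102:4/25/82 104:30/3/76
110 116 86:17/93/82 88:23/12/83 90:23/13/80 92:10/9/83 94:15/5/99 96:15/7/139 98:19/12/174 100:10/9/172 102:17/10/175 104:19/12/177 106:15/11/179 108:8/7/156 110:25/10/160 112:17/13/138 114:0/12/21 116:110/191/8 118:120/54/19
w17 0 86:16/87/97 88:16/100/87 90:15/86/98 92:15/56/101 94:15/5/108 96:13/10/182 98:30/3/204 100:15/5/203 102:0/2/205 104:20/7/205 106:19/10/204 108:10/4/203 110:140/4/204 112:150/1/203 114:30/4/206 116:8/5/205 118:10/4/203
w17 80 86:17/93/102 88:17/93/102 90:15/87/103 92:14/78/102 94:23/10/102 96:6/8/162 98:30/3/204 100:15/2/206 102:0/1/204 104:13/9/194 106:15/8/181 108:17/10/186 110:4/10/184 112:11/11/187 114:17/12/189 116:13/9/190 118:13/9/190
```

The front face sits 12.1 mm ahead of the top board edge and home is specified as 12 mm, so the drawer is home. The travel works out at 176 mm, inside the stated starting range. The arm is clear of everything, so I'm handing in.

```bash
python3 -c "
from h import *
print(workorder.sign_off(), manip.get_obs()['time'], manip.get_obs()['wrist_force'].round(1))"
```

```text
the job is handed in; nothing more can be done
the job is handed in; nothing more can be done
```

The job is done and handed in, at about 40 s of the 210 s allowed. Sign-off gave no verdict, so this rests on my own checks.

**What I did:**
- **Samples:** only two were present, the walnut and the striped one. Both went flat on the drawer floor, side by side. The green and turquoise blocks were left alone.
- **Tray:** it is seated on its four posts.
- **Trims:** both went into the tray rib up. The silver one was the 70 mm profile on the cabinet.
- **Drawer:** pushed home until it met a solid stop at about 30 N.

**Last checks:**
- **Drawer:** the front sits 12.1 mm ahead of the top board edge (12 mm specified when home).
- **Tray:** all four pins showed through the holes, and the contact height was 75.0 mm against 74.7 mm expected.
- **Trims:** both measured flat in the tray before the drawer was closed.
- **Clearance:** the gripper was touching nothing at hand-in.

**What went wrong or disagreed:**
- **Missed grasp:** the first try at the striped sample was too high. The jaws slid over it with about 60 N at the wrist, and the second try held.
- **Camera offset:** the wrist camera was off by about (+1.4, -2.8) mm in tool axes. I worked this out from two views of the green block and corrected for it.
- **Tool tilt:** the tool crept up to about 3° off vertical, with no visible effect.
- **Not rechecked:** I didn't look at the samples again once the tray covered them, or at the trims after the push. I didn't measure the bottle, cup and box at the end, but never went near them.

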